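# Press the padlock and comb home in the drawer foam

## Robot

A 7-joint arm with a two-finger parallel gripper is mounted at the origin on the work surface. World frame = base frame: x ahead of the robot, y to its left, z up, the work surface at z = 0. Lengths are in m, angles in rad, forces in N, time in s.
With the tool pointing down it reaches from about 0.425 to 0.825 m from the base axis. Payload 3.6 kg.
Tool frame: the origin (TCP) lies midway between the tips of the shut fingers; the grasp point (between the pads) lies 19 mm behind it (arm.pinch_z is the distance from the TCP to the grasp point, in m); z points along the fingers, y is the direction in which the jaws open and shut (so a half turn about z gives the same grasp; the last joint's range is limited). The gripper opens to 93 mm and grips with 3 to 60 N. Pads are 15 mm wide; open, the fingers measure 128 mm over their backs; the gripper's body (75 mm by 188 mm) begins 65 mm behind the grasp point.
Start: joints at [-1.244, 0.615, -0.013, 1.423, 0.008, 1.103, -0.04], TCP at [0.225, 0.61, 0.219] pointing down, gripper open.
Joint ranges: [-3.12, 3.12], [-0.3, 2.06], [-1.34, 1.32], [0.26, 2.42], [-1.36, 4.5], [0.01, 1.98], [-2.84, 2.84]. Speed limits (rad/s): [2.79, 2.79, 3.14, 3.14, 3.14, 3.14, 3.14].

## Interface

Orientations are given as [roll, pitch, yaw] about the fixed x, y, z axes, in that order (R = Rz(yaw) Ry(pitch) Rx(roll)).
In Python, from bench import arm, cams gives the robot as it stands.
- The arm moves only by the tool send_rows, never from a script. Its argument "plan" is a list of rows, each a list of 6 numbers: the shift along the tool's x, y, z in mm, then the turn, a rotation vector about the tool's x, y, z in degrees. A call has exactly 5 rows; each row shifts and turns the commanded pose from where the row before left it, along the tool's axes as they then stand; what a row does not reach is not made up. A row lasts 1/8 s, in which the tool goes at most 62.5 mm and 10.7 degrees, less where a joint would pass 70% of its speed; a pose out of reach is approached as far as the arm can. A call is refused whole if a number of a shift passes 62.5 or a number of a turn 10.7, either way. A call with a gripper value outside its range is refused whole. "claw" is the closure, from 0 (fully open) to 1 (shut), set as the call begins (left out, the last holds). The fingers move at their own pace and stop on an object; "squeeze" is the grip in N (left out, the last holds). Time passes only in rows, so rows that do not move let the fingers close, or fill a call up. It gives the time, the measured TCP pose, the force and the opening at its end, in the units of the state.
- arm.read_state(): the state, without advancing time (a new reading comes with each control period).
- cams.camera(name): name is "scene" or "top"; returns the picture (420x560x3 uint8, red, green, blue); there is no depth.
- cams.calibration(name): a dict with "vertical_fov" (degrees; the focal length in pixels is half the picture's height over the tangent of half this angle, whatever the lens; pixels are square), "cx", "cy" (the principal point, pixels), "xyz" and "rotation" of the camera in the world. Camera axes: x right, y down, z forward; pixel columns grow to the right and rows downward; lengths in m; the calibration is good to about 2 mm. A picture is of the moment at which its call begins. calibration takes no time and is no camera call.
- arm.sign_off(): hands the job in, once; it reports no verdict.
The state is a dict: "time": time; "qpos": joint angles; "joint_vel": joint speeds; "tau": joint torques, N m; "position": TCP position; "tcp_rot": TCP orientation; "force": force on the tool from outside, world axes, zero at the start; "torque": the same for the moment, N m; "gripper_width": finger opening in m.
Only numpy, scipy, OpenCV 4.12 (cv2) and the standard library are available. Lean on these libraries where they do the work, as an engineer would, in place of code of your own. Each camera call takes 0.05 s, during which the arm holds its last target.

## Task

Put the padlock and the comb away in their die-cut foam pockets in the pulled-out drawer: the padlock lying flat with its shackle tucked under the wooden keeper bar, the comb flat in the comb-shaped pocket, each pressed fully home onto the floor of its pocket. The foam grips, so press firmly but do not lean hard on the chest, and leave everything else where it is.

Things in the scene. Friction and masses are not known exactly. Their poses are not given: they have to be found in the camera images.
- chest: Teak chest, fixed, 125 mm high, 272 wide (y), carcass x = -2 to +262 mm. Origin on the table under the middle of its front face; +x into the chest, z up. Its top drawer is pulled out and fixed, reaching to x = -190 mm (knob to -204, height 74), 250 wide, filled with two-tone foam (dark face, lighter pocket floors), face 100 mm above the table, flush with the rim, holding three pockets.
- keeper (a point): Middle of the underside of the dark wooden keeper bar that bridges the shackle end of the padlock pocket; chest axes. Bar 62 mm (x) by 12 (y) by 6 thick; underside 7 mm above the foam face (23 above the pocket floor). Its two feet are 48 mm apart in the clear. The shackle cannot pass straight down: slide it under, nose down about 20 degrees, then swing the body down.
- padlock_seat (a point): Point on the floor of the padlock pocket, 84 mm above the table; chest axes, at chest x = -62, y = -30 mm. Padlock home: its origin here, shackle along chest +y. Pocket 16 mm deep: body part 62 by 62 mm centred here; shackle part 46 wide (x), y = +31 to +81. Level home position leaves 1 mm beside the body, about 2 mm before and behind it and 4 mm ahead of the shackle.
- lock_pinch (a point): Point on the foam face above the padlock pocket, 12 mm in -y of padlock_seat. Here springy foam edges, 20 mm long, on both x walls slope from 1 mm behind the wall at the face to 2.6 mm inside it 10 mm down and pinch the body; the last 5 to 9 mm need a push of about 8 to 22 N on top of the body near here, until it bottoms.
- comb_seat (a point): Point on the floor of the comb pocket, 92 mm above the table; chest axes, at chest x = -145, y = 0. Comb home: its origin here, toothed head along chest +y, teeth pointing to chest +x. Pocket 8 mm deep, about 1 mm clear all round: head part y = -31.5 to +91.5, x = -22 to +22 mm; handle part y = -91.5 to -31.5, x = -22 to +2.
- head_pinch (a point): Point on the foam face over the comb's head, 44 mm in +y of comb_seat. Springy foam edges, 30 mm long, on both side walls here reach 2.4 mm inside the walls 6 mm down. The comb stops on them about 4 mm short; a push of about 8 to 22 N on the head here, then on the handle, sends it to the floor. Pushing one end may lift the other: repeat.
- grip_pinch (a point): The same on the comb's handle: point on the foam face, 60 mm in -y and 10 mm in -x of comb_seat, foam edges 20 mm long on both side walls. Push the handle here.
- padlock: Silver steel padlock, about 0.3 kg, lying flat on the table. Origin at the centre of the underside of its body; own +x to the shackle, z up. Body 58 mm (x) by 60 (y) by 30 high; U shackle of 9 mm bar, 43 wide (y), axis 15 mm above the underside, reaching to x = 77 mm. Both broad faces alike. When home its top is 14 mm above the foam face.
- padlock_crown (a point): Middle of the shackle's bend, on the bar's axis: 72.5 mm in +x of the padlock's origin, 15 mm above its underside.
- comb: Purple wide-tooth comb, about 50 g, flat on the table, 180 mm (x) by 42 (y) by 12 high. Origin mid-outline, underside. Handle x = -90 to -30, y = -1 to +21. Head x = -30 to +90: spine y = +5 to +21; eight teeth to y = -21, the first seven 7 wide, 15.5 apart from x = -26 (one at x = 5), the last 10 wide at 85. Centre of mass near x = 5. Home: top 4 mm above the foam face.
- comb_handle_end (a point): End of the comb's handle: at x = -90, y = +10, z = 6 mm of the comb.
- lip_balm: Lip-balm tube, 68 mm long, 20 mm thick, lying along the chest's x in its own pocket beside the shackle end of the padlock pocket (87 mm in +y of the chest origin). Leave it alone.
- tumbler: Clear glass tumbler standing upright, 72 mm wide, 145 mm high; origin under its centre. Leave it alone.
- saucer: White ceramic saucer, 140 mm wide, 20 mm high. Leave it alone.
- jar: White cream jar, 64 mm wide, 70 mm high. Leave it alone.
- tin: Flat round aluminium tin, 60 mm wide, 22 mm high. Leave it alone.
Things that resemble listed ones, but are neither listed nor needed, are in the scene too. Several things look just like the comb: the one meant starts farthest to the robot's left.

How it is judged:
At the end, for the whole second after the job is handed in: Padlock origin within 3 mm (chest x) and 6 mm (y) of padlock_seat, shackle to +y; comb origin within 3 mm (x) and 4 mm (y) of comb_seat, handle to -y; each at most 2.5 mm above its pocket floor, within 0.06 rad of level, 0.08 rad in yaw, at rest (x of padlock in the frame of padlock_seat between -0.003 and 0.003 m and y of padlock in the frame of padlock_seat between -0.006 and 0.006 m and z of padlock in the frame of padlock_seat between -0.003 and 0.0025 m and angle between each of padlock, comb's own z axis and vertical below 0.06 rad and angle between the x axis of each of padlock, comb and the y axis of chest, either way round below 0.08 rad and linear speed of each of padlock, comb below 0.02 m/s and y of padlock_crown in the frame of padlock_seat above 0.06 m and x of comb in the frame of comb_seat between -0.003 and 0.003 m and y of comb in the frame of comb_seat between -0.004 and 0.004 m and z of comb in the frame of comb_seat between -0.003 and 0.0025 m and y of comb_handle_end in the frame of comb_seat below -0.08 m); the robot touches nothing.
It fails at once if a bystander (lip balm 20 mm, any other 30 mm) is moved (distance of lip_balm from where it was at the start of the episode above 0.02 m or distance of any of tumbler, saucer, jar, tin from where it was at the start of the episode above 0.03 m).
It fails at once if the tumbler is tipped (angle between tumbler's own z axis and vertical above 0.35 rad).
It fails at once if the padlock, the comb or the robot bears on the chest with more than 150 N (all contacts summed) (contact force between any of padlock, comb, the fingers, the arm and chest above 150 N).
It also fails if it takes over 72 s, if anything falls off the work surface, if the arm or the gripper's body presses on something with over 40 N, if the wrist force passes 120 N, or if a joint passes its speed limit or range.

## Working session

There is one attempt and no reset: what is moved stays moved. The work goes in short steps, Python scripts to look and compute and a tool call to move; the robot and the scene stay as the last step left them, time stands still between calls to the robot, and variables do not carry over. Pictures are saved under pics/ and viewed, and the job is handed in when it is done.

Besides the shell and the picture viewer there is one more tool, called as name(argument=value, ...), one argument or row to a line, values as JSON. send_rows: Moves the arm, as the interface text tells. Its arguments: {"type":"object","properties":{"plan":{"type":"array","items":{"type":"array","items":{"type":"number"}}},"claw":{"type":"number"},"squeeze":{"type":"number"}},"required":["plan"]}

```bash
ls; mkdir -p pics; python3 - <<'E'
from bench import arm,cams
import cv2
s=arm.read_state()
for k,v in s.items(): print(k,v)
print(arm.pinch_z)
for n in("scene","top"):
    print(cams.calibration(n))
    cv2.imwrite(f"pics/{n}0.png",cams.camera(n)[:,:,::-1])
E
```

```text
pics
time 0.0
qpos [-1.24449125  0.61588578 -0.0126349   1.42488719  0.008121    1.1033933
 -0.04038697]
joint_vel [ 0.00164101  0.00027207  0.00028638  0.0004989  -0.00077197 -0.00065781
  0.00037929]
tau [ 4.44441303e-04 -4.58941448e+01  2.09200401e-01 -1.65735894e+01
 -6.10800739e-02  2.07582372e-02  2.34324507e-04]
position [0.22431077 0.60922996 0.21750671]
tcp_rot [-3.13906992e+00  4.37518139e-05  2.78889173e+00]
force [ 0.27339979 -0.02750732 -1.33439114]
torque [ 0.03960977  0.05188396 -0.00482021]
gripper_width 0.09313399994473742
0.0188
{'vertical_fov': 57.837620370438295, 'cx': 278.79067533273127, 'cy': 203.74517672878306, 'xyz': array([ 1.07788796, -0.72617623,  1.00840768]), 'rotation': array([-2.37016973,  0.00447261,  0.64439382])}
{'vertical_fov': 53.99822292691307, 'cx': 287.1183331723914, 'cy': 206.41344114116924, 'xyz': array([ 0.44105812, -0.03594795,  1.20349049]), 'rotation': array([-3.06883188e+00,  3.16481479e-04, -1.59051587e+00])}
```

View pics/scene0.png

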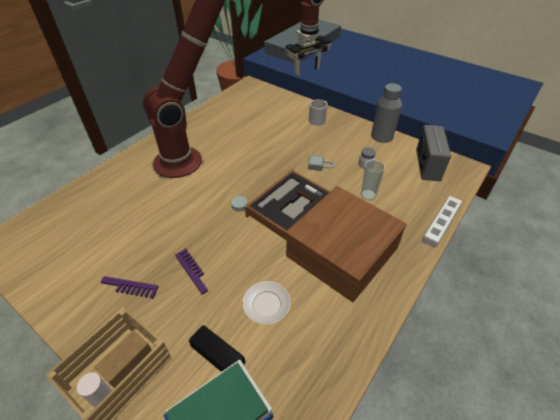

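View pics/top0.png

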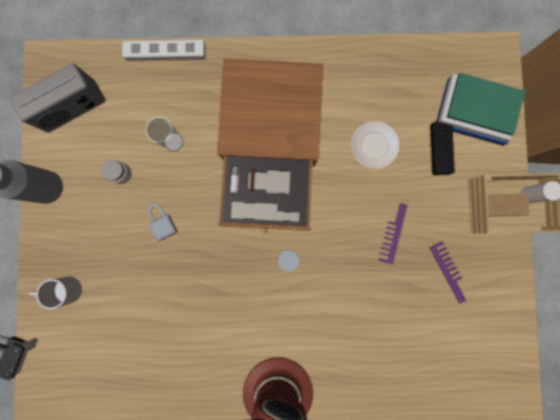

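```bash
cat > h.py <<'E'
import numpy as np,cv2
from scipy.spatial.transform import Rotation as R
from bench import arm,cams
def cal(n):
    c=cams.calibration(n); f=210/np.tan(np.radians(c['vertical_fov'])/2)
    return f,c['cx'],c['cy'],np.array(c['xyz']),R.from_euler('xyz',c['rotation']).as_matrix()
def ray(n,u,v):
    f,cx,cy,o,M=cal(n); return o,M@np.array([(u-cx)/f,(v-cy)/f,1])
def onz(n,u,v,z):
    o,d=ray(n,u,v); return o+d*(z-o[2])/d[2]
def proj(n,p):
    f,cx,cy,o,M=cal(n); q=M.T@(np.array(p)-o); return np.array([cx+f*q[0]/q[2],cy+f*q[1]/q[2]])
def shot(n): return np.ascontiguousarray(cams.camera(n)[:,:,::-1])
def crop(im,x0,y0,x1,y1,k,name):
    cv2.imwrite('pics/'+name,cv2.resize(im[y0:y1,x0:x1],None,fx=k,fy=k,interpolation=cv2.INTER_CUBIC))
E
python3 - <<'E'
from h import *
t=cv2.imread('pics/top0.png');s=cv2.imread('pics/scene0.png')
crop(t,210,50,330,240,3,'t_chest.png'); 
crop(t,130,190,190,250,9,'t_lock.png')
crop(t,360,190,480,310,5,'t_comb.png')
print(onz('top',160,225,.03),onz('scene',317,163,.03))
print(onz('top',393,235,.012),onz('scene',192,272,.012),onz('scene',130,287,.012),onz('top',448,272,.012))
print(onz('top',265,155,.125), proj('scene',[.225,.61,.219]))
E
```

```text
[0.4807046 0.3254428 0.03     ] [0.4888497  0.30523081 0.03      ]
[ 0.43923128 -0.3409222   0.012     ] [ 0.45354881 -0.35298046  0.012     ] [ 0.34250196 -0.50304238  0.012     ] [ 0.33043588 -0.49438891  0.012     ]
[0.65727897 0.01870353 0.125     ] [307.13483746  70.80072899]
```

View pics/t_chest.png

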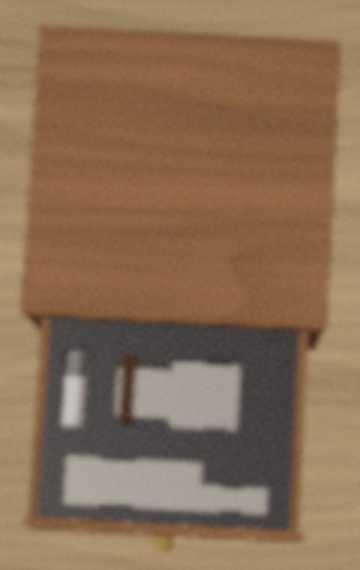

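View pics/t_lock.png

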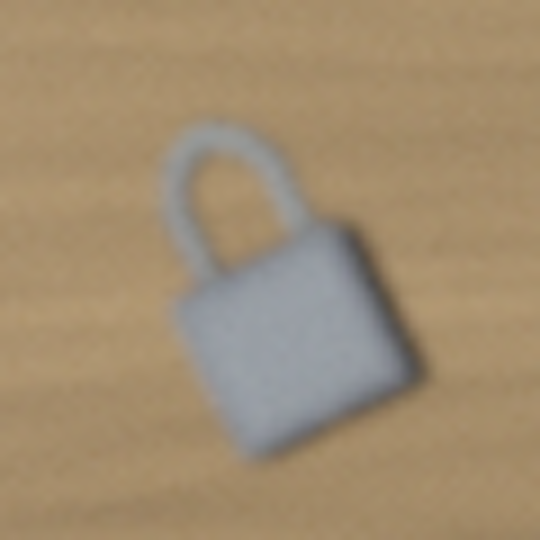

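View pics/t_comb.png

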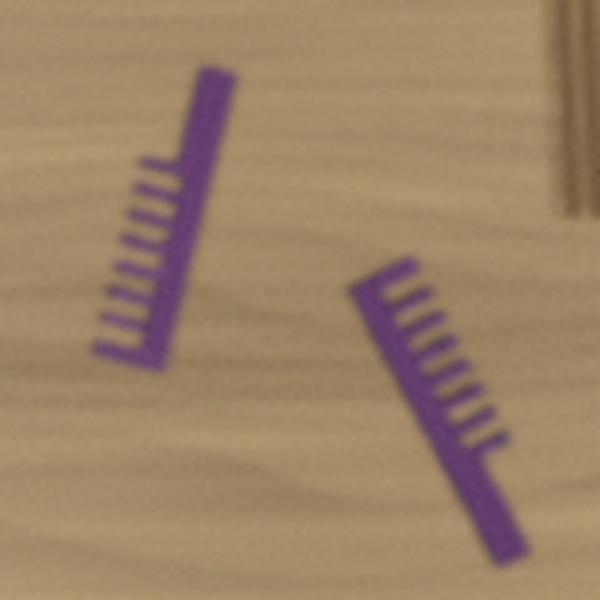

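```bash
python3 - <<'E'
from h import *
for n,lim in (('top',(215,150,318,235)),('scene',(240,165,340,240))):
    t=cv2.imread(f'pics/{n}0.png'); x0,y0,x1,y1=lim
    c=t[y0:y1,x0:x1]; k=8
    c=cv2.resize(c,None,fx=k,fy=k,interpolation=cv2.INTER_CUBIC)
    hsv=cv2.cvtColor(c,cv2.COLOR_BGR2HSV)
    m=((hsv[:,:,2]>105)&(hsv[:,:,1]<70)).astype(np.uint8)*255
    cs,_=cv2.findContours(m,cv2.RETR_EXTERNAL,cv2.CHAIN_APPROX_NONE)
    for q in cs:
        if cv2.contourArea(q)<500: continue
        ap=cv2.approxPolyDP(q,8,True)[:,0]
        pts=(ap+.5)/k-.5+[x0,y0]
        print(n,cv2.contourArea(q)/64,pts.round(1).tolist())
        cv2.drawContours(c,[q],-1,(0,0,255),1)
    cv2.imwrite(f'pics/{n}_pk.png',cv2.resize(c,None,fx=.9,fy=.9))
    print(c.shape)
E
```

```text
top 1001.515625 [[230.6, 203.1], [230.1, 216.9], [232.8, 218.6], [250.1, 218.1], [256.8, 219.7], [286.9, 220.1], [295.1, 221.6], [298.9, 219.8], [298.4, 212.2], [278.1, 210.4], [277.3, 204.4], [274.9, 203.1], [247.7, 202.7], [235.3, 200.7], [232.1, 201.1]]
top 41.5 [[249.8, 172.2], [248.3, 173.4], [247.4, 179.1], [248.6, 188.1], [249.9, 186.9], [250.7, 179.1]]
top 737.5703125 [[254.3, 173.1], [253.2, 185.1], [254.2, 188.6], [263.8, 189.4], [268.2, 192.8], [288.4, 192.8], [290.1, 175.4], [288.9, 171.1], [267.9, 169.9], [265.6, 172.3]]
top 175.8515625 [[235.3, 166.6], [232.8, 167.3], [230.2, 175.9], [229.2, 190.3], [231.3, 192.6], [236.7, 191.9], [237.8, 188.6], [238.4, 175.9], [235.9, 173.4], [236.6, 167.8]]
(680, 824, 3)
scene 283.7890625 [[308.8, 200.4], [301.1, 196.3], [292.9, 202.9], [289.6, 203.2], [281.8, 210.9], [293.3, 217.9], [302.1, 210.4], [303.1, 206.4]]
scene 71.0234375 [[240.4, 195.4], [239.6, 207.6], [244.3, 206.1], [247.3, 201.8], [245.4, 197.3]]
scene 51.140625 [[305.1, 184.9], [305.1, 187.6], [314.3, 192.4], [317.1, 191.3], [315.6, 188.8], [308.4, 184.7]]
scene 304.09375 [[298.1, 182.2], [291.7, 178.4], [289.3, 179.1], [258.4, 203.3], [258.2, 204.9], [261.4, 206.6], [273.2, 197.6], [277.8, 199.4]]
scene 29.765625 [[318.4, 164.6], [321.9, 165.3], [322.3, 167.4], [328.6, 167.8], [331.8, 167.4], [334.7, 164.9]]
(600, 800, 3)
```

View pics/top_pk.png

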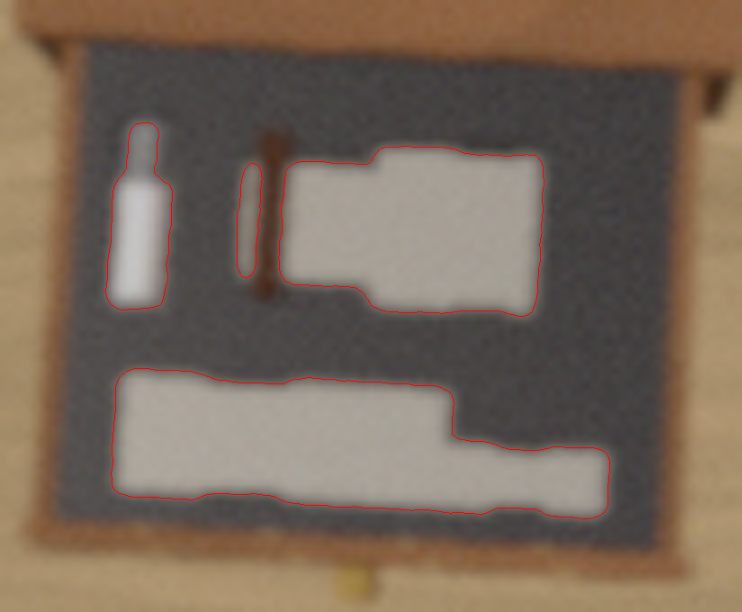

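View pics/scene_pk.png

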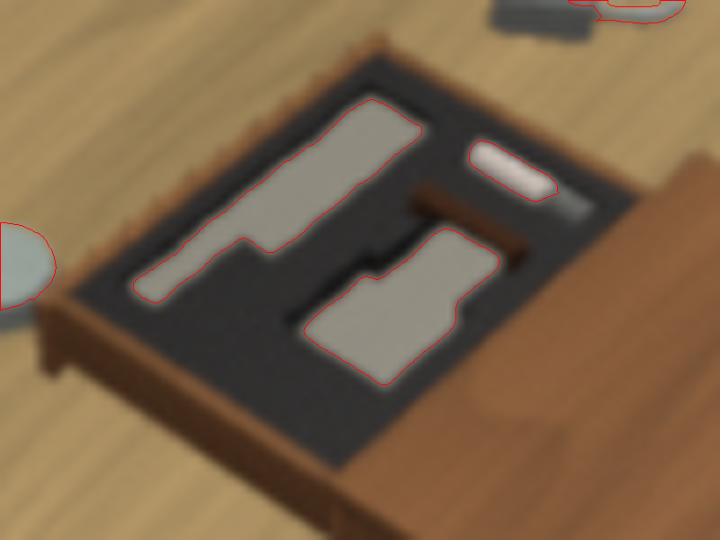

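```bash
cat > chest.py <<'E'
from h import *
from scipy.optimize import least_squares
def contours(n,lim,k=8,im=None):
    t=cv2.imread(f'pics/{n}0.png') if im is None else im; x0,y0,x1,y1=lim
    c=cv2.resize(t[y0:y1,x0:x1],None,fx=k,fy=k,interpolation=cv2.INTER_CUBIC)
    hsv=cv2.cvtColor(c,cv2.COLOR_BGR2HSV)
    m=((hsv[:,:,2]>112)&(hsv[:,:,1]<70)).astype(np.uint8)*255
    cs,_=cv2.findContours(m,cv2.RETR_EXTERNAL,cv2.CHAIN_APPROX_NONE)
    cs=[q for q in cs if cv2.contourArea(q)>15*64]
    return (np.vstack(cs)[:,0]+.5)/k-.5+[x0,y0]
# (camera, axis, value, z, other-range)  in chest coords
def edges(n):
    pts=contours(n,(215,150,318,235) if n=='top' else (250,170,312,222))
    W=[]
    return pts
def fit(n,p0,verbose=True):
    pts=edges(n); o=cal(n)[3]
    # floor edges (chest): list axis,val,lo,hi,floorz
    E=[('y',91.5,-160,-130,92),('y',-91.5,-163,-148,92),('x',-167,-15,20,92),('x',-167,65,85,92),('x',-123,-22,20,92),('x',-123,65,85,92),
       ('y',-61,-88,-40,84),('x',-93,-55,-48,84),('x',-93,-26,-6,84),('x',-31,-55,-48,84),('x',-31,-26,-6,84),('x',-85,8,28,84),('x',-39,8,28,84)]
    p=np.array(p0,float)
    for it in range(8):
        c,s=np.cos(p[2]),np.sin(p[2]); camc=np.array([[c,s],[-s,c]])@(o[:2]-p[:2])*1000
        sel=[]
        for j,(ax,v,lo,hi,fz) in enumerate(E):
            a=0 if ax=='x' else 1
            ctr={'x':-145 if fz==92 else -62,'y':0}[ax] 
            low=v<ctr
            # near wall occludes: if the camera lies beyond this wall (outside), face edge at 100 is the boundary
            occl=(camc[a]<v) if low else (camc[a]>v)
            z=100 if occl else fz
            w=np.array([onz(n,u,vv,z/1000) for u,vv in pts])[:,:2]
            q=((w-p[:2])@np.array([[c,-s],[s,c]]))*1000
            m=(abs(q[:,a]-v)<(9 if it<3 else 5))&(q[:,1-a]>lo)&(q[:,1-a]<hi)
            if m.sum()>4: sel.append((j,a,v,w[m]))
        def res(x):
            c,s=np.cos(x[2]),np.sin(x[2]);M=np.array([[c,-s],[s,c]])
            return np.concatenate([(((w-x[:2])@M)[:,a]*1000-v)/np.sqrt(len(w)) for j,a,v,w in sel])
        p=least_squares(res,p,loss='soft_l1').x
    if verbose:
        c,s=np.cos(p[2]),np.sin(p[2]);M=np.array([[c,-s],[s,c]])
        for j,a,v,w in sel: print(E[j],len(w),round(float((((w-p[:2])@M)[:,a]*1000-v).mean()),2))
    return p
E
python3 - <<'E'
from chest import *
c=onz('top',270,158,.125); print(c)
for n in('top','scene'):
    p=fit(n,[.66,.02,-.03]); print(n,p)
E
```

```text
[0.64898521 0.00560151 0.125     ]Traceback (most recent call last):
  File "<stdin>", line 4, in <module>
  File "chest.py", line 32, in fit
    w=np.array([onz(n,u,vv,z/1000) for u,vv in pts])[:,:2]
                ~~~^^^^^^^^^^^^^^^
  File "h.py", line 10, in onz
    o,d=ray(n,u,v); return o+d*(z-o[2])/d[2]
        ~~~^^^^^^^
  File "h.py", line 8, in ray
    f,cx,cy,o,M=cal(n); return o,M@np.array([(u-cx)/f,(v-cy)/f,1])
                ~~~^^^
  File "h.py", line 5, in cal
    c=cams.calibration(n); f=210/np.tan(np.radians(c['vertical_fov'])/2)
ValueError: time passes only in moves, steps and waits
```

```bash
python3 - <<'E'
s=open('h.py').read()
s=s.replace("def cal(n):\n    c=cams.calibration(n);","from functools import lru_cache\n@lru_cache(None)\ndef cal(n):\n    c=cams.calibration(n);")
open('h.py','w').write(s)
E
python3 - <<'E'
from chest import *
c=onz('top',270,158,.125); print(c)
for n in('top','scene'):
    p=fit(n,[.66,.02,-.03]); print(n,p)
E
```

```text
[0.64898521 0.00560151 0.125     ]
('y', 91.5, -160, -130, 92) 88 1.58
('y', -91.5, -163, -148, 92) 44 -0.94
('x', -167, -15, 20, 92) 104 -1.14
('x', -167, 65, 85, 92) 60 -1.73
('x', -123, -22, 20, 92) 123 1.43
('x', -123, 65, 85, 92) 59 1.53
('y', -61, -88, -40, 84) 141 -0.63
('x', -93, -55, -48, 84) 21 0.49
('x', -93, -26, -6, 84) 59 -1.18
('x', -31, -55, -48, 84) 20 -0.14
('x', -31, -26, -6, 84) 58 1.0
('x', -85, 8, 28, 84) 59 -1.18
('x', -39, 8, 28, 84) 58 0.9
top [ 0.65440295  0.01185349 -0.07748846]
('y', 91.5, -160, -130, 92) 54 -2.28
('y', -91.5, -163, -148, 92) 24 1.65
('x', -167, -15, 20, 92) 53 1.28
('x', -167, 65, 85, 92) 30 1.29
('x', -123, -22, 20, 92) 67 -0.97
('x', -123, 65, 85, 92) 29 -1.53
('y', -61, -88, -40, 84) 82 0.71
('x', -93, -26, -6, 84) 31 1.3
('x', -31, -55, -48, 84) 11 -0.8
('x', -31, -26, -6, 84) 35 -1.07
('x', -85, 8, 28, 84) 32 1.16
('x', -39, 8, 28, 84) 34 -0.79
scene [ 0.65530093  0.01163231 -0.07182571]
```

```bash
cat > obj.py <<'E'
from h import *
def combpose(n,im,lim,z=.012,k=6):
    x0,y0,x1,y1=lim
    c=cv2.resize(im[y0:y1,x0:x1],None,fx=k,fy=k,interpolation=cv2.INTER_CUBIC)
    hsv=cv2.cvtColor(c,cv2.COLOR_BGR2HSV)
    m=((hsv[:,:,0]>122)&(hsv[:,:,0]<165)&(hsv[:,:,1]>70)).astype(np.uint8)
    nn,l,st,ce=cv2.connectedComponentsWithStats(m); i=1+st[1:,4].argmax()
    ys,xs=np.nonzero(l==i); p=np.c_[xs,ys]; p=(p+.5)/k-.5+[x0,y0]
    w=np.array([onz(n,u,v,z)[:2] for u,v in p[::3]])
    return w
def rectpose(w):
    (cx,cy),(a,b),ang=cv2.minAreaRect((w*1000).astype(np.float32)); return cx,cy,a,b,ang
E
python3 - <<'E'
from obj import *
t=cv2.imread('pics/top0.png');s=cv2.imread('pics/scene0.png')
for n,im,lim in(('top',t,(372,195,415,270)),('scene',s,(168,240,215,300))):
    for z in (.006,.012):
        w=combpose(n,im,lim,z); print(n,z,rectpose(w),len(w),w.mean(0))
x0,y0,x1,y1=135,195,185,245;k=8
for n,im,(x0,y0,x1,y1) in(('top',t,(135,195,185,245)),('scene',s,(300,148,342,176))):
    c=cv2.resize(im[y0:y1,x0:x1],None,fx=k,fy=k,interpolation=cv2.INTER_CUBIC)
    hsv=cv2.cvtColor(c,cv2.COLOR_BGR2HSV)
    m=(((hsv[:,:,1]<75))).astype(np.uint8)*255
    cs,_=cv2.findContours(m,cv2.RETR_EXTERNAL,cv2.CHAIN_APPROX_NONE)
    q=max(cs,key=cv2.contourArea); cv2.drawContours(c,[q],-1,(0,0,255),1)
    cv2.imwrite(f'pics/lk_{n}.png',c)
E
```

```text
top 0.006 (446.18408203125, -345.682861328125, 38.42721939086914, 177.01959228515625, 71.38236236572266) 4500 [ 0.44321935 -0.35030591]
top 0.012 (446.1583557128906, -344.1309509277344, 38.23469924926758, 176.1326446533203, 71.38233947753906) 4500 [ 0.44320852 -0.34873083]
scene 0.006 (446.88067626953125, -343.75494384765625, 40.00946044921875, 182.04708862304688, 73.2437515258789) 5619 [ 0.4385551  -0.34364678]
scene 0.012 (450.65765380859375, -346.04388427734375, 39.76997756958008, 180.9574432373047, 73.24373626708984) 5619 [ 0.44238188 -0.34593645]
```

View pics/lk_top.png

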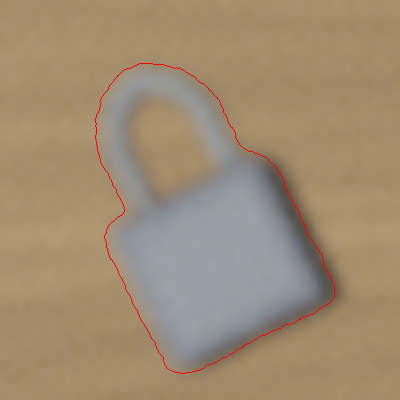

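View pics/lk_scene.png

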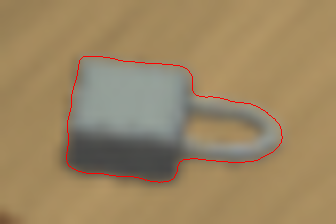

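```bash
python3 - <<'E'
from h import *
P=np.array([[180,298],[335,222],[408,372],[255,455]])/9-.5+[130,190]
w=np.array([onz('top',*p,.03)[:2] for p in P]);print(w.round(4).tolist(),w.mean(0))
for a,b in((3,0),(2,1),(1,0),(2,3)):
    d=w[b]-w[a];print(np.linalg.norm(d),np.degrees(np.arctan2(d[1],d[0])))
cr=np.array([222,132])/9-.5+[130,190]; print('crown',onz('top',*cr,.015), np.degrees(np.arctan2(*(onz('top',*cr,.015)[:2]-w.mean(0))[::-1])))
P=np.array([[80,58],[188,68],[180,138],[70,130]])/8-.5+[300,148]
w=np.array([onz('scene',*p,.03)[:2] for p in P]);print(w.round(4).tolist(),w.mean(0))
for a,b in((0,1),(3,2),(1,2),(0,3)):
    d=w[b]-w[a];print(np.linalg.norm(d),np.degrees(np.arctan2(d[1],d[0])))
E
```

```text
[[0.4881, 0.3554], [0.5112, 0.3064], [0.4633, 0.2832], [0.4381, 0.3315]] [0.47517591 0.31910618]
0.055388609755435525 25.532800440797946
0.05319449546890442 25.76985007210514
0.05416438491063395 115.25429888066537
0.05441810720064765 117.56664569636165
crown [0.54178431 0.34709692 0.015     ] 22.793526220722946
[[0.4355, 0.3312], [0.4843, 0.3573], [0.5107, 0.308], [0.4633, 0.2805]] [0.47345399 0.31924297]
0.055327673059297956 28.131812714337055
0.054815885913807594 30.127405665979115
0.05600166156051596 -61.77853083219833
0.0579138818714941 -61.24226322206174
```

```bash
cat > plan.py <<'E'
from h import *
def T(pos,rpy): 
    M=np.eye(4);M[:3,:3]=R.from_euler('xyz',rpy).as_matrix();M[:3,3]=pos;return M
def rows(T0,T1,N,rd=1):
    """straight move T0->T1 in N rows; rounded rows in tool axes"""
    dw=T1[:3,3]-T0[:3,3]; rv=R.from_matrix(T0[:3,:3].T@T1[:3,:3]).as_rotvec()
    C=T0.copy();out=[]
    for i in range(1,N+1):
        G=np.eye(4);G[:3,3]=T0[:3,3]+dw*i/N;G[:3,:3]=T0[:3,:3]@R.from_rotvec(rv*i/N).as_matrix()
        s=np.round(C[:3,:3].T@(G[:3,3]-C[:3,3])*1000,rd); r=np.round(np.degrees(R.from_matrix(C[:3,:3].T@G[:3,:3]).as_rotvec()),rd)
        out.append([float(x) for x in (*s,*r)])
        C[:3,3]+=C[:3,:3]@s/1000; C[:3,:3]=C[:3,:3]@R.from_rotvec(np.radians(r)).as_matrix()
    return out,C
def show(o):
    for i in range(0,len(o),5): print(o[i:i+5])
def down(x,y,z,yawdeg): return T([x,y,z],[np.pi,0,np.radians(yawdeg)])
def cur():
    s=arm.read_state(); print('t',round(s['time'],2),'pos',np.round(s['position'],4),'rpy',np.round(np.degrees(s['tcp_rot']),2),'F',np.round(s['force'],1),'w',round(s['gripper_width'],4),'q',np.round(s['qpos'],2))
    return T(s['position'],s['tcp_rot'])
E
python3 - <<'E'
from plan import *
o,C=rows(cur(),down(.4745,.319,.13,26),15);show(o);print(C)
E
```

```text
t 0.1 pos [0.2243 0.6093 0.2176] rpy [-179.87   -0.    159.79] F [ 1.1  0.4 -0.1] w 0.0929 q [-1.24  0.62 -0.01  1.42  0.01  1.1  -0.04]
[[-22.3, -12.4, 5.9, -0.0, 0.0, 8.9], [-24.0, -8.8, 5.8, -0.0, 0.0, 8.9], [-25.1, -4.9, 5.9, -0.0, 0.0, 9.0], [-25.5, -1.0, 5.9, -0.0, 0.0, 8.9], [-25.4, 3.0, 5.8, -0.0, 0.1, 8.9]]
[[-24.6, 6.8, 5.9, -0.0, -0.0, 8.9], [-23.2, 10.6, 5.8, -0.0, -0.0, 8.9], [-21.4, 14.1, 5.8, -0.0, -0.0, 9.0], [-18.9, 17.2, 5.8, -0.0, 0.0, 8.9], [-15.9, 19.9, 5.9, -0.0, 0.0, 8.9]]
[[-12.7, 22.2, 5.8, -0.0, 0.0, 8.9], [-9.2, 23.9, 5.8, -0.0, 0.1, 8.9], [-5.3, 25.0, 5.8, -0.0, -0.0, 9.0], [-1.3, 25.5, 5.8, -0.1, -0.0, 8.9], [2.6, 25.4, 5.9, 0.0, -0.0, 8.9]]
[[ 8.98875351e-01  4.38204241e-01  3.81789768e-04  4.74523788e-01]
 [ 4.38204392e-01 -8.98875211e-01 -5.16353121e-04  3.19028783e-01]
 [ 1.16913230e-04  6.31439046e-04 -9.99999794e-01  1.29997016e-01]
 [ 0.00000000e+00  0.00000000e+00  0.00000000e+00  1.00000000e+00]]
```

send_rows(
  plan=[
    [-22.3,-12.4,5.9,0,0,8.9],
    [-24.0,-8.8,5.8,0,0,8.9],
    [-25.1,-4.9,5.9,0,0,9.0],
    [-25.5,-1.0,5.9,0,0,8.9],
    [-25.4,3.0,5.8,0,0,8.9],
  ],
  claw=0,
  squeeze=50,
)

```text
time: 0.72
position: [0.3083, 0.5122, 0.1887]
tcp_rot: [-3.141, 0.001, 2.005]
force: [-0.3, -0.1, -0.4]
gripper_width: 0.0933
```

send_rows(
  plan=[
    [-24.6,6.8,5.9,0,0,8.9],
    [-23.2,10.6,5.8,0,0,8.9],
    [-21.4,14.1,5.8,0,0,9.0],
    [-18.9,17.2,5.8,0,0,8.9],
    [-15.9,19.9,5.9,0,0,8.9],
  ],
)

```text
time: 1.35
position: [0.3915, 0.4157, 0.1596]
tcp_rot: [-3.141, 0.001, 1.227]
force: [-0.4, -0.6, 0.0]
gripper_width: 0.0933
```

send_rows(
  plan=[
    [-12.7,22.2,5.8,0,0,8.9],
    [-9.2,23.9,5.8,0,0,8.9],
    [-5.3,25.0,5.8,0,0,9.0],
    [-1.3,25.5,5.8,0,0,8.9],
    [2.6,25.4,5.9,0,0,8.9],
  ],
)

```text
time: 1.98
position: [0.4749, 0.3192, 0.1305]
tcp_rot: [-3.142, 0.001, 0.449]
force: [0.2, 0.6, -0.8]
gripper_width: 0.0929
```

```bash
python3 - <<'E'
from plan import *
t=shot('top');s=shot('scene')
c=cur()
crop(t,125,185,205,265,7,'t1.png');crop(s,280,110,360,190,7,'s1.png')
o,C=rows(c,down(.4745,.319,.019,26),5);show(o)
E
```

```text
t 2.08 pos [0.4763 0.3162 0.1304] rpy [1.7981e+02 7.0000e-02 2.5680e+01] F [-0.7 -0.7 -0.4] w 0.0927 q [-0.99  0.66  0.6   1.77 -0.47  0.86 -1.3 ]
[[-0.1, -0.7, 22.3, 0.0, 0.0, -0.1], [-0.0, -0.8, 22.3, 0.1, 0.0, -0.0], [-0.1, -0.6, 22.2, 0.0, 0.0, -0.1], [-0.0, -0.7, 22.3, 0.1, 0.1, -0.1], [-0.1, -0.7, 22.3, -0.0, -0.0, -0.0]]
```

View pictures.

View pics/t1.png

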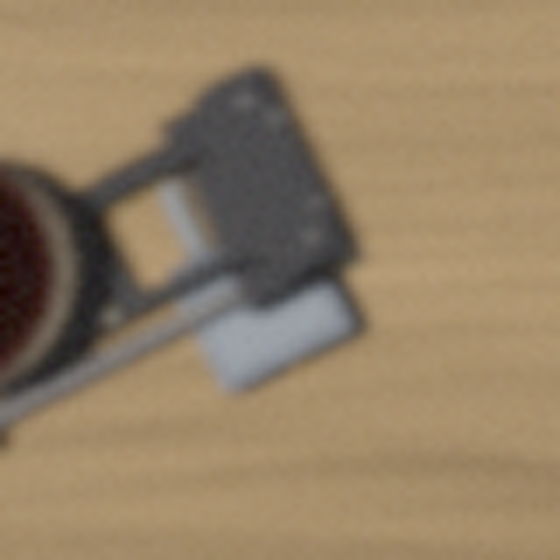

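View pics/s1.png

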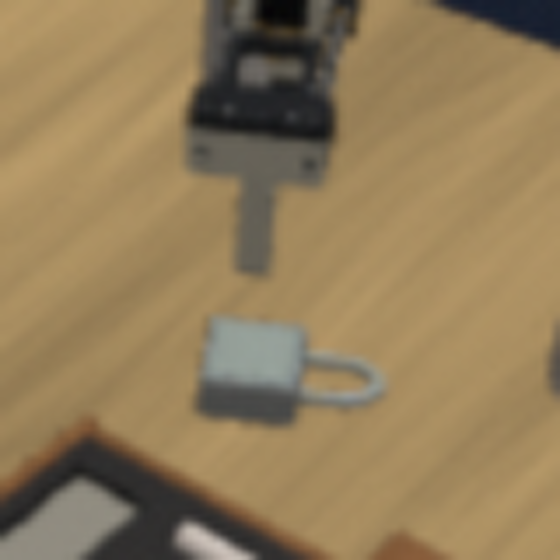

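Top view shows the gripper over the padlock body (px ~155-175, 210-235), jaws astride and aligned with it. Going down.

send_rows(
  plan=[
    [0,-0.2,22.3,0,0,0],
    [0,-0.2,22.3,0,0,0],
    [0,-0.2,22.3,0,0,0],
    [0,-0.2,22.3,0,0,0],
    [0,0,22.0,0,0,0],
  ],
)

```text
time: 2.7
position: [0.4732, 0.3222, 0.019]
tcp_rot: [-3.14, 0.001, 0.458]
force: [0.7, 0.1, 0.6]
gripper_width: 0.0933
```

send_rows(
  plan=[
    [0,0,0,0,0,0],
    [0,0,0,0,0,0],
    [0,0,0,0,0,0],
    [0,0,0,0,0,0],
    [0,0,0,0,0,0],
  ],
  claw=1,
)

```text
time: 3.32
position: [0.4747, 0.3214, 0.0207]
tcp_rot: [-3.14, -0.001, 0.454]
force: [-1.3, 1.3, 4.2]
gripper_width: 0.0596
```

```bash
python3 - <<'E'
from plan import *
for i in range(1): cur()
E
```

```text
t 3.33 pos [0.4747 0.3214 0.0207] rpy [-1.7992e+02 -8.0000e-02  2.6020e+01] F [-1.3  1.3  4.2] w 0.0596 q [-0.92  0.81  0.47  1.84 -0.59  0.63 -1.2 ]
```

```bash
cat >> plan.py <<'E'
CH=np.array([.6548,.0117,-.075])
def c2w(x,y,z):
    c,s=np.cos(CH[2]),np.sin(CH[2]);return np.array([CH[0]+(c*x-s*y)/1000,CH[1]+(s*x+c*y)/1000,z/1000])
def w2c(w):
    c,s=np.cos(CH[2]),np.sin(CH[2]);d=(np.array(w[:2])-CH[:2])*1000;return np.array([c*d[0]+s*d[1],-s*d[0]+c*d[1],w[2]*1000])
HG=20.; SG=0.  # tip height above the underside, tip x in padlock
def lockT(s0,h0,th,xoff=0,floor=84,seat=(-62,-30)):
    """TCP pose with padlock origin at seat+(xoff,s0), h0 above floor, nose down th deg"""
    O=c2w(seat[0]+xoff,seat[1]+s0,floor+h0)
    B=R.from_euler('z',CH[2]+np.pi/2).as_matrix()@R.from_euler('y',np.radians(th)).as_matrix()
    M=np.eye(4);M[:3,:3]=B@np.diag([1,-1,-1.]);M[:3,3]=O+B@np.array([SG,0,HG])/1000
    return M
E
python3 - <<'E'
from plan import *
for u,v in((252.0,179),(251.5,186),(253,170)):
    print(w2c(onz('top',u,v,.113)))
c=cur()
up=c.copy();up[2,3]+=.15
o,C=rows(c,up,5);show(o)
t2=lockT(-60,110,0)
print(t2)
o,C=rows(C,t2,10);show(o)
E
```

```text
[-62.23621356  38.73014505 113.        ]
[-81.0523863   38.90573416 113.        ]
[-37.92247419  37.55158351 113.        ]
t 3.33 pos [0.4747 0.3214 0.0207] rpy [-1.7992e+02 -8.0000e-02  2.6020e+01] F [-1.3  1.3  4.2] w 0.0596 q [-0.92  0.81  0.47  1.84 -0.59  0.63 -1.2 ]
[[0.0, -0.0, -30.0, 0.0, 0.0, 0.0], [0.1, -0.1, -30.0, 0.0, 0.0, 0.0], [0.0, -0.0, -30.0, 0.0, 0.0, 0.0], [0.1, -0.1, -30.0, 0.0, 0.0, 0.0], [0.0, -0.0, -30.0, 0.0, 0.0, 0.0]]
[[ 0.07492971  0.99718882  0.          0.58623062]
 [ 0.99718882 -0.07492971  0.         -0.07340135]
 [ 0.          0.         -1.          0.214     ]
 [ 0.          0.          0.          1.        ]]
[[-7.3, 40.4, -4.4, -0.0, -0.0, -6.0], [-11.5, 39.4, -4.4, -0.0, -0.0, -5.9], [-15.4, 38.0, -4.4, -0.0, -0.0, -6.0], [-19.4, 36.1, -4.4, -0.0, -0.0, -6.0], [-23.0, 34.0, -4.4, -0.0, -0.1, -5.9]]
[[-26.4, 31.4, -4.3, -0.0, 0.0, -6.0], [-29.5, 28.5, -4.4, -0.0, 0.0, -6.0], [-32.3, 25.2, -4.3, -0.0, 0.0, -5.9], [-34.8, 21.8, -4.4, -0.0, -0.0, -6.0], [-36.9, 18.0, -4.3, -0.0, -0.0, -6.0]]
```

send_rows(
  plan=[
    [0,0,-30,0,0,0],
    [0,0,-30,0,0,0],
    [0,0,-30,0,0,0],
    [0,0,-30,0,0,0],
    [0,0,-30,0,0,0],
  ],
)

```text
time: 3.95
position: [0.4734, 0.3196, 0.1696]
tcp_rot: [3.141, 0.003, 0.453]
force: [0.1, 0.5, -3.9]
gripper_width: 0.0592
```

send_rows(
  plan=[
    [-7.3,40.4,-4.4,0,0,-6.0],
    [-11.5,39.4,-4.4,0,0,-6],
    [-15.4,38.0,-4.4,0,0,-6.0],
    [-19.4,36.1,-4.4,0,0,-6.0],
    [-23.0,34.0,-4.4,0,0,-5.9],
  ],
)

```text
time: 4.58
position: [0.5294, 0.1213, 0.1908]
tcp_rot: [-3.14, 0.003, 0.979]
force: [0.5, 0.4, -4.7]
gripper_width: 0.0595
```

send_rows(
  plan=[
    [-26.4,31.4,-4.3,0,0,-6.0],
    [-29.5,28.5,-4.4,0,0,-6.0],
    [-32.3,25.2,-4.3,0,0,-5.9],
    [-34.8,21.8,-4.4,0,0,-6.0],
    [-36.9,18.0,-4.3,0,0,-6.0],
  ],
)

```text
time: 5.2
position: [0.5853, -0.0757, 0.2122]
tcp_rot: [-3.138, 0.0, 1.5]
force: [1.1, 0.1, -4.1]
gripper_width: 0.0593
```

```bash
python3 - <<'E'
from plan import *
c=cur();t=shot('top');s=shot('scene');c=cur()
crop(t,215,130,325,235,6,'t2.png');crop(s,235,90,335,230,4,'s2.png')
E
```

```text
t 5.2 pos [ 0.5853 -0.0757  0.2122] rpy [-1.7981e+02  2.0000e-02  8.5960e+01] F [ 1.1  0.1 -4.1] w 0.0593 q [-0.12  0.55  0.34  1.62 -0.21  1.02  0.21]
t 5.3 pos [ 0.5857 -0.083   0.2132] rpy [180.     0.4   85.25] F [ 1.3 -0.6 -4.1] w 0.0592 q [-0.12  0.55  0.35  1.62 -0.2   1.02  0.21]
```

View pics/t2.png

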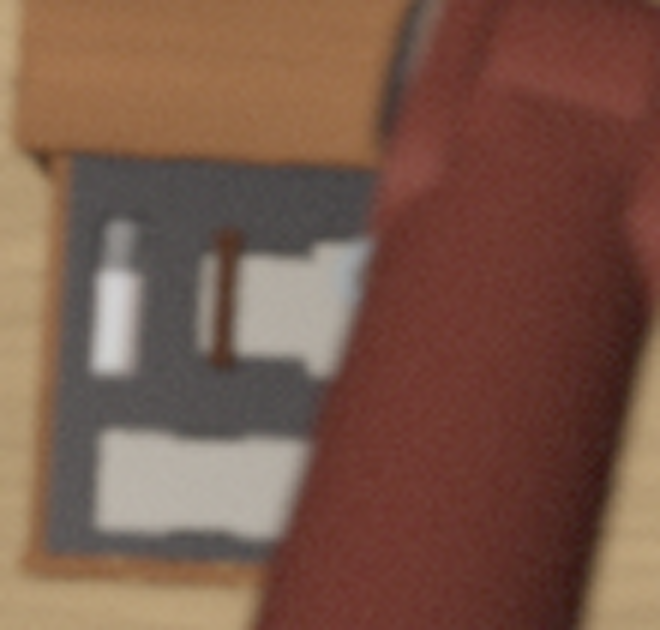

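View pics/s2.png

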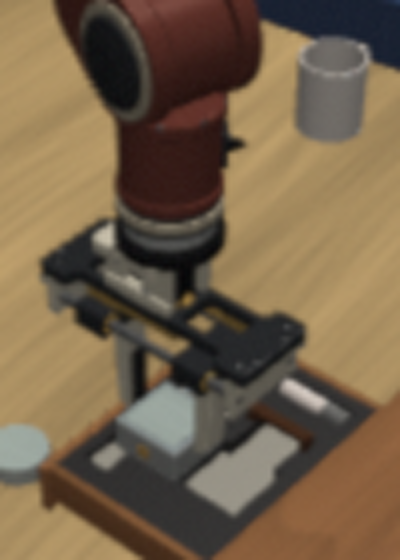

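send_rows(
  plan=[
    [0,0,0,0,0,0],
    [0,0,0,0,0,0],
    [0,0,0,0,0,0],
    [0,0,0,0,0,0],
    [0,0,0,0,0,0],
  ],
)

```text
time: 5.92
position: [0.5864, -0.0739, 0.2136]
tcp_rot: [-3.142, 0.0, 1.498]
force: [0.2, -0.1, -3.6]
gripper_width: 0.0589
```

```bash
python3 - <<'E'
from plan import *
c=cur();
for i in range(4): s=shot('scene');c=cur()
cv2.imwrite('pics/s3f.png',s)
crop(s,245,150,325,230,8,'s3.png')
E
```

```text
t 5.92 pos [ 0.5864 -0.0739  0.2136] rpy [-179.99    0.     85.82] F [ 0.2 -0.1 -3.6] w 0.0589 q [-0.13  0.54  0.35  1.62 -0.21  1.02  0.21]
t 5.97 pos [ 0.5864 -0.074   0.2136] rpy [180.     0.    85.81] F [-0.4 -0.8 -4.1] w 0.0591 q [-0.13  0.54  0.35  1.62 -0.21  1.02  0.21]
t 6.03 pos [ 0.5864 -0.0741  0.2136] rpy [180.    0.   85.8] F [ 0.3 -0.7 -3.5] w 0.0595 q [-0.13  0.54  0.35  1.62 -0.21  1.02  0.21]
t 6.08 pos [ 0.5864 -0.0742  0.2136] rpy [180.    0.   85.8] F [ 0.3  0.9 -4.1] w 0.0596 q [-0.13  0.54  0.35  1.62 -0.21  1.02  0.21]
t 6.12 pos [ 0.5864 -0.0742  0.2136] rpy [180.     0.    85.79] F [ 0.4 -0.  -4.2] w 0.0596 q [-0.13  0.54  0.35  1.62 -0.21  1.02  0.21]
```

View pics/s3.png

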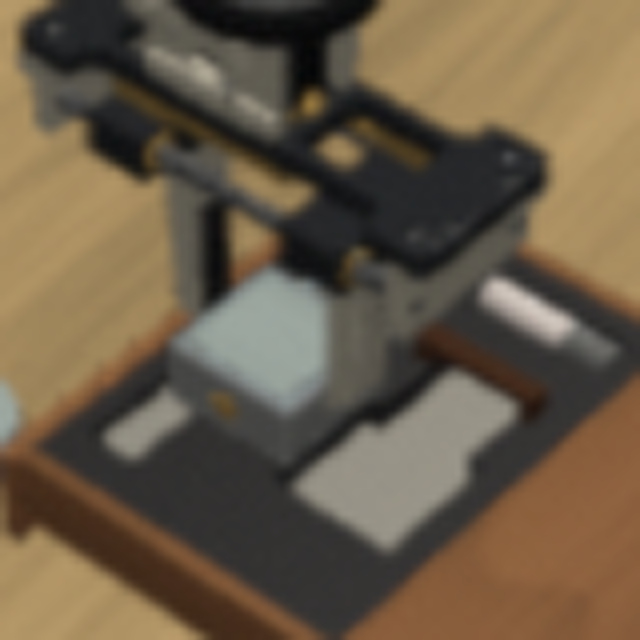

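```bash
python3 - <<'E'
from plan import *
c=T([.5864,-.0742,.2136],np.radians([180,0,85.79]))
B=c[:3,:3]@np.diag([1,-1,-1.])
for hg in(20.,):
  for p in((-29,30,30),(-29,-30,30),(-29,-30,0),(-29,30,0),(29,30,30)):
    w=c[:3,3]+B@(np.array(p)-[0,0,hg])/1000
    print(p,((proj('scene',w)-[245,150]+.5)*8).round(1))
E
```

```text
(-29, 30, 30) [168.2 335.6]
(-29, -30, 30) [290.2 410.7]
(-29, -30, 0) [290.3 467.8]
(-29, 30, 0) [170.6 392.6]
(29, 30, 30) [271.  255.8]
```

```bash
sed -i 's/^HG=20./HG=20.3/' plan.py; python3 - <<'E'
from plan import *
c=cur()
o,C=rows(c,lockT(-25,50,20),5);show(o)
E
```

```text
t 6.12 pos [ 0.5864 -0.0742  0.2136] rpy [180.     0.    85.79] F [ 0.4 -0.  -4.2] w 0.0596 q [-0.13  0.54  0.35  1.62 -0.21  1.02  0.21]
[[8.6, -0.0, 12.1, 0.0, -4.0, 0.0], [9.3, -0.1, 11.5, 0.0, -4.0, 0.0], [10.2, -0.0, 10.8, 0.0, -4.0, 0.0], [10.9, -0.0, 10.0, 0.0, -4.0, 0.1], [11.5, -0.1, 9.3, 0.0, -4.0, -0.0]]
```

send_rows(
  plan=[
    [8.6,0,12.1,0,-4,0],
    [9.3,0,11.5,0,-4,0],
    [10.2,0,10.8,0,-4,0],
    [10.9,0,10.0,0,-4,0],
    [11.5,0,9.3,0,-4,0],
  ],
)

```text
time: 6.75
position: [0.59, -0.0305, 0.1528]
tcp_rot: [3.14, 0.35, 1.497]
force: [0.1, -0.0, -4.8]
gripper_width: 0.0596
```

send_rows(
  plan=[
    [0,0,0,0,0,0],
    [0,0,0,0,0,0],
    [0,0,0,0,0,0],
    [0,0,0,0,0,0],
    [0,0,0,0,0,0],
  ],
)

```text
time: 7.38
position: [0.5896, -0.0323, 0.1535]
tcp_rot: [3.141, 0.349, 1.496]
force: [-0.1, 0.2, -4.4]
gripper_width: 0.0593
```

```bash
python3 - <<'E'
from plan import *
c=cur();s=shot('scene');t=shot('top')
crop(s,245,150,325,230,8,'s4.png');crop(t,215,130,325,235,6,'t4.png')
o,C=rows(c,lockT(-25,27,20),5);show(o)
print(w2c(c[:3,3]),w2c(lockT(-25,50,20)[:3,3]))
E
```

```text
t 7.38 pos [ 0.5896 -0.0323  0.1535] rpy [179.96  19.98  85.71] F [-0.1  0.2 -4.4] w 0.0593 q [-0.47  0.68  0.52  1.68  0.03  0.89 -0.14]
[[1.7, -0.1, 4.3, 0.0, -0.0, 0.0], [1.7, -0.0, 4.4, 0.0, -0.0, 0.0], [1.8, -0.1, 4.3, 0.0, -0.0, 0.0], [1.7, -0.0, 4.4, 0.0, -0.0, 0.0], [1.7, -0.1, 4.3, 0.0, -0.0, 0.0]]
[-61.7368302  -48.72114301 153.45635193] [-62.         -48.05699109 153.0757602 ]
```

View pics/s4.png

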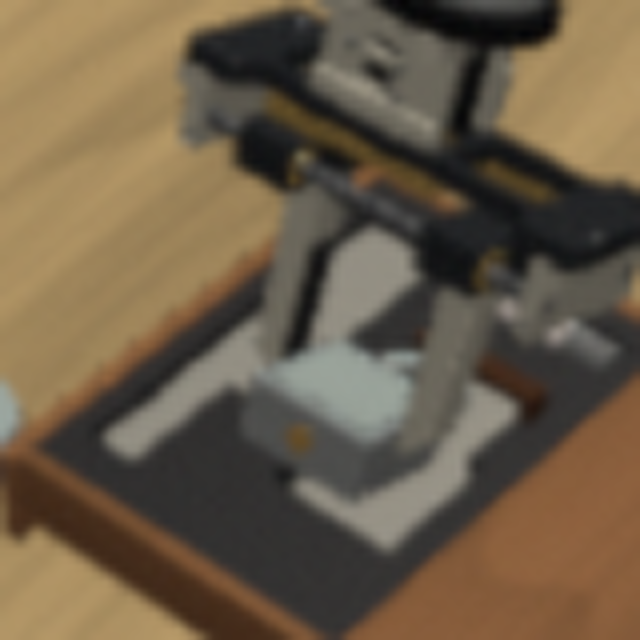

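View pics/t4.png

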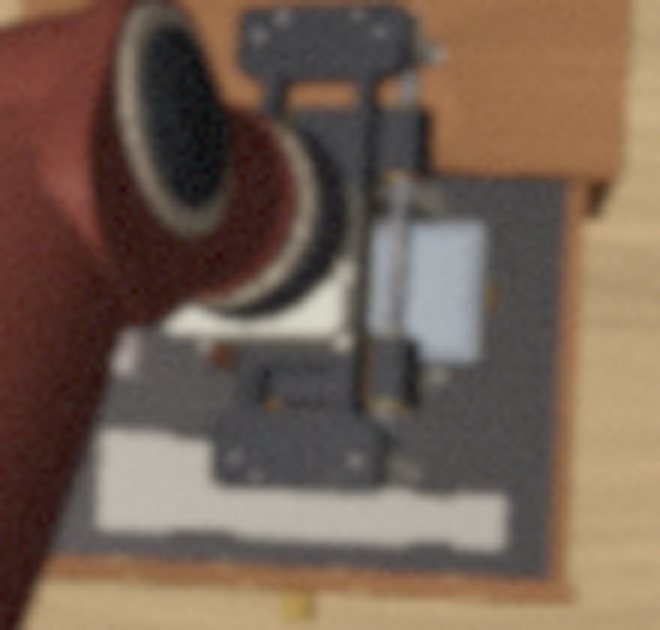

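```bash
python3 - <<'E'
from plan import *
c=T([.5896,-.0323,.1535],np.radians([179.96,19.98,85.71]))
B=c[:3,:3]@np.diag([1,-1,-1.])
for p in((-29,30,30),(-29,-30,30),(0,30,30),(0,-30,30)):
    w=c[:3,3]+B@(np.array(p)-[0,0,20.3])/1000
    print(p,((proj('top',w)-[215,130]+.5)*6).round(1))
print([((proj('top',c2w(x,-61,z))-[215,130]+.5)*6).round(1) for x in(-93,-31) for z in (84,100)])
E
```

```text
(-29, 30, 30) [473.9 361.5]
(-29, -30, 30) [481.6 220. ]
(0, 30, 30) [409.2 360.7]
(0, -30, 30) [417.1 220.5]
[array([445.1, 384.9]), array([445.2, 381.2]), array([452.6, 250. ]), array([452.8, 244.4])]
```

send_rows(
  plan=[
    [1.7,0,4.3,0,0,0],
    [1.7,0,4.4,0,0,0],
    [1.8,-0.1,4.3,0,0,0],
    [1.7,-0.1,4.4,0,0,0],
    [1.7,0,4.3,0,0,0],
  ],
)

```text
time: 8.1
position: [0.5893, -0.0309, 0.1293]
tcp_rot: [-3.141, 0.349, 1.497]
force: [-0.1, -1.0, -4.2]
gripper_width: 0.0592
```

send_rows(
  plan=[
    [0,0,0,0,0,0],
    [0,0,0,0,0,0],
    [0,0,0,0,0,0],
    [0,0,0,0,0,0],
    [0,0,0,0,0,0],
  ],
)

```text
time: 8.72
position: [0.5894, -0.031, 0.1298]
tcp_rot: [3.141, 0.349, 1.497]
force: [0.0, 0.5, -4.5]
gripper_width: 0.0594
```

```bash
python3 - <<'E'
from plan import *
c=cur();s=shot('scene');crop(s,245,150,325,230,8,'s5.png')
print(w2c(c[:3,3])-w2c(lockT(-25,27,20)[:3,3]))
o,C=rows(c,lockT(0,20,20),10);show(o)
E
```

```text
t 8.72 pos [ 0.5894 -0.031   0.1298] rpy [179.99  20.    85.79] F [ 0.   0.5 -4.5] w 0.0594 q [-0.47  0.71  0.51  1.7   0.03  0.85 -0.15]
[-0.00063351  0.61575555 -0.27347904]
[[2.5, 0.0, -0.2, 0.0, 0.0, 0.0], [2.5, 0.0, -0.2, 0.0, 0.0, 0.0], [2.6, 0.0, -0.2, 0.0, 0.0, 0.0], [2.5, 0.0, -0.2, 0.0, 0.0, 0.0], [2.5, 0.0, -0.2, 0.0, 0.0, 0.0]]
[[2.5, 0.0, -0.2, 0.0, 0.0, 0.0], [2.5, 0.0, -0.2, 0.0, 0.0, 0.1], [2.6, 0.0, -0.2, 0.0, 0.0, -0.0], [2.5, 0.0, -0.2, 0.0, 0.0, -0.0], [2.5, 0.0, -0.2, 0.0, 0.0, -0.0]]
```

View pics/s5.png

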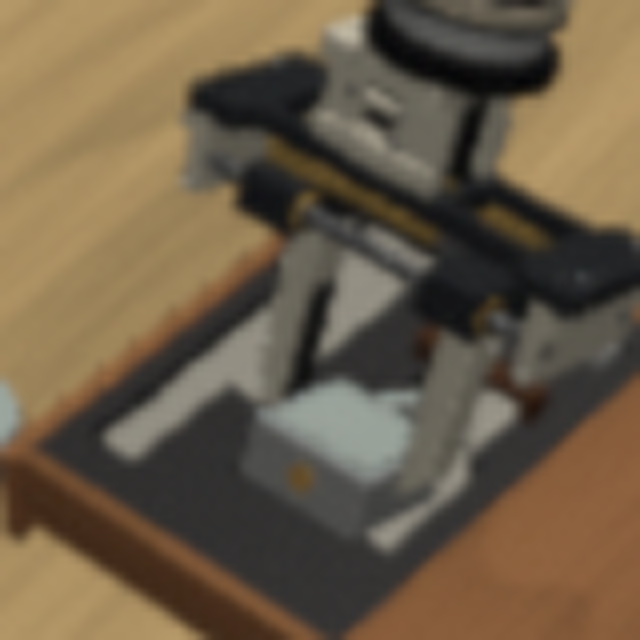

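send_rows(
  plan=[
    [2.5,0,-0.2,0,0,0],
    [2.5,0,-0.2,0,0,0],
    [2.6,0,-0.2,0,0,0],
    [2.5,0,-0.2,0,0,0],
    [2.5,0,-0.2,0,0,0],
  ],
)

```text
time: 9.4
position: [0.5903, -0.0186, 0.1263]
tcp_rot: [-3.142, 0.349, 1.497]
force: [-0.2, -0.1, -3.8]
gripper_width: 0.0591
```

send_rows(
  plan=[
    [2.5,0,-0.2,0,0,0],
    [2.5,0,-0.2,0,0,0],
    [2.6,0,-0.2,0,0,0],
    [2.5,0,-0.2,0,0,0],
    [2.5,0,-0.2,0,0,0],
  ],
)

```text
time: 10.02
position: [0.5912, -0.0065, 0.1229]
tcp_rot: [-3.142, 0.349, 1.497]
force: [-0.1, -0.4, -4.6]
gripper_width: 0.0594
```

send_rows(
  plan=[
    [0,0,0,0,0,0],
    [0,0,0,0,0,0],
    [0,0,0,0,0,0],
    [0,0,0,0,0,0],
    [0,0,0,0,0,0],
  ],
)

```text
time: 10.65
position: [0.5912, -0.0067, 0.123]
tcp_rot: [-3.142, 0.349, 1.497]
force: [0.7, 0.2, -3.8]
gripper_width: 0.0595
```

```bash
python3 - <<'E'
from plan import *
c=cur();s=shot('scene');crop(s,245,150,325,230,8,'s6.png')
t=shot('top');crop(t,215,130,325,235,6,'t6.png')
print(w2c(c[:3,3])-w2c(lockT(0,20,20)[:3,3]))
o,C=rows(c,lockT(0,12,12),5);show(o)
E
```

```text
t 10.65 pos [ 0.5912 -0.0067  0.123 ] rpy [-180.     20.     85.78] F [ 0.7  0.2 -3.8] w 0.0595 q [-0.51  0.73  0.51  1.69  0.02  0.85 -0.18]
[-0.08828232 -0.05055583 -0.07294835]
[[-0.0, 0.0, 1.5, 0.0, 1.6, 0.0], [-0.1, 0.0, 1.6, 0.0, 1.6, 0.0], [-0.1, 0.1, 1.5, 0.0, 1.6, 0.0], [-0.1, -0.0, 1.5, 0.0, 1.6, 0.1], [-0.2, -0.0, 1.5, 0.0, 1.6, -0.0]]
```

View pics/s6.png

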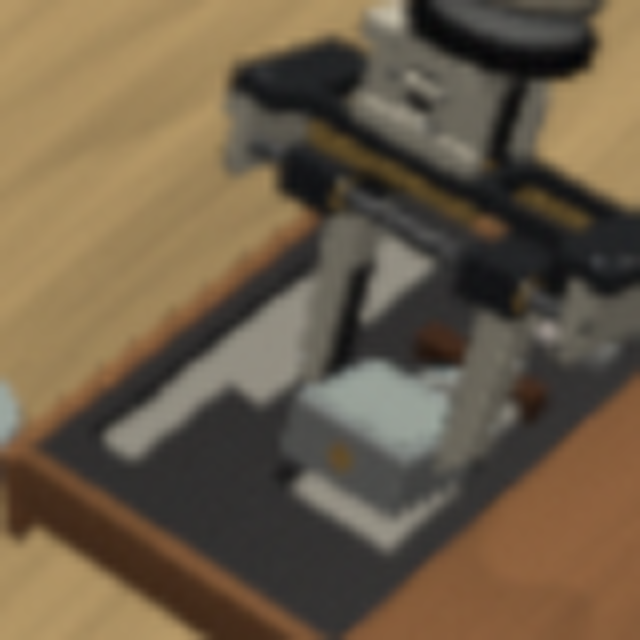

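View pics/t6.png

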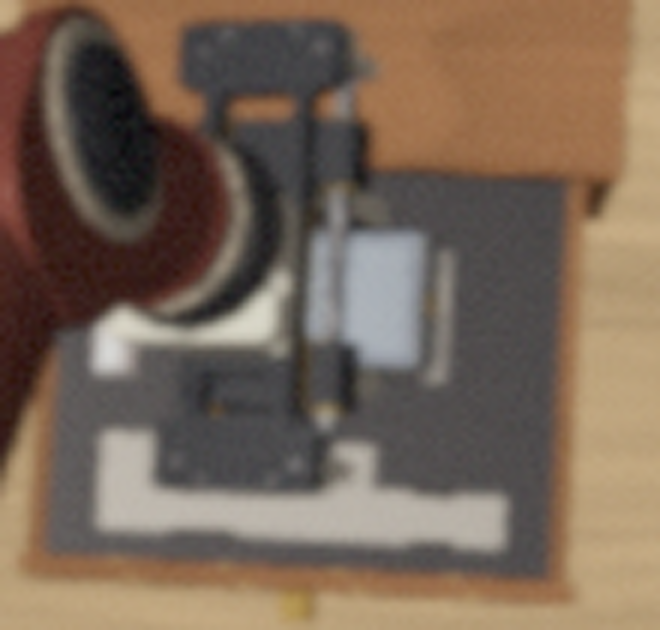

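send_rows(
  plan=[
    [0,0,1.5,0,1.6,0],
    [-0.1,0,1.6,0,1.6,0],
    [-0.1,0,1.5,0,1.6,0],
    [-0.1,0,1.5,0,1.6,0],
    [-0.2,0,1.5,0,1.6,0],
  ],
)

```text
time: 11.38
position: [0.5909, -0.0097, 0.1158]
tcp_rot: [-3.142, 0.208, 1.497]
force: [0.5, -0.2, -4.0]
gripper_width: 0.0594
```

send_rows(
  plan=[
    [0,0,0,0,0,0],
    [0,0,0,0,0,0],
    [0,0,0,0,0,0],
    [0,0,0,0,0,0],
    [0,0,0,0,0,0],
  ],
)

```text
time: 12.0
position: [0.591, -0.0091, 0.1158]
tcp_rot: [-3.141, 0.21, 1.498]
force: [0.0, -0.1, -4.3]
gripper_width: 0.0594
```

```bash
python3 - <<'E'
from plan import *
c=cur()
print(w2c(c[:3,3])-w2c(lockT(0,12,12)[:3,3]))
o,C=rows(c,lockT(0,6,5),5);show(o)
E
```

```text
t 12.0 pos [ 0.591  -0.0091  0.1158] rpy [-179.99   12.01   85.81] F [ 0.  -0.1 -4.3] w 0.0594 q [-0.38  0.69  0.42  1.71 -0.07  0.81 -0.07]
[-0.07069068  0.26999632 -0.07060952]
[[-0.3, 0.0, 1.2, 0.0, 1.4, 0.0], [-0.3, 0.0, 1.2, 0.0, 1.4, 0.0], [-0.4, 0.0, 1.2, 0.0, 1.4, 0.1], [-0.4, 0.1, 1.2, 0.0, 1.4, -0.0], [-0.4, -0.0, 1.1, 0.0, 1.4, 0.0]]
```

send_rows(
  plan=[
    [-0.3,0,1.2,0,1.4,0],
    [-0.3,0,1.2,0,1.4,0],
    [-0.4,0,1.2,0,1.4,0],
    [-0.4,0,1.2,0,1.4,0],
    [-0.4,0,1.1,0,1.4,0],
  ],
)

```text
time: 12.62
position: [0.5915, -0.012, 0.1114]
tcp_rot: [3.14, 0.085, 1.497]
force: [-1.6, 1.4, 5.6]
gripper_width: 0.059
```

send_rows(
  plan=[
    [0,0,0,0,0,0],
    [0,0,0,0,0,0],
    [0,0,0,0,0,0],
    [0,0,0,0,0,0],
    [0,0,0,0,0,0],
  ],
)

```text
time: 13.25
position: [0.5915, -0.012, 0.111]
tcp_rot: [3.14, 0.088, 1.498]
force: [-0.4, 1.3, 6.2]
gripper_width: 0.0593
```

```bash
python3 - <<'E'
from plan import *
c=cur()
print(w2c(c[:3,3])-w2c(lockT(0,6,5)[:3,3]))
o,C=rows(c,lockT(0,2,1.5),5);show(o)
s=shot('scene');crop(s,245,150,325,230,8,'s7.png')
E
```

```text
t 13.25 pos [ 0.5915 -0.012   0.111 ] rpy [179.91   5.02  85.8 ] F [-0.4  1.3  6.2] w 0.0593 q [-0.26  0.67  0.32  1.72 -0.16  0.79  0.03]
[ 0.62176677 -0.13563769  0.76761646]
[[-0.1, -0.1, 1.0, 0.0, 0.7, 0.0], [-0.2, -0.2, 0.9, 0.0, 0.7, 0.0], [-0.1, -0.1, 1.0, 0.1, 0.7, 0.1], [-0.2, -0.1, 0.9, -0.0, 0.7, -0.0], [-0.2, -0.1, 1.0, -0.0, 0.7, 0.0]]
```

View pics/s7.png

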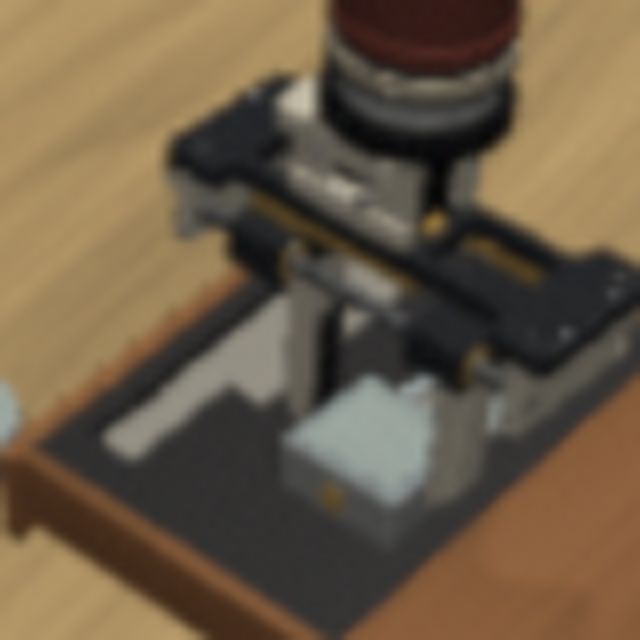

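send_rows(
  plan=[
    [-0.1,0.1,1.0,0,0.7,0],
    [-0.2,0.1,1.0,0,0.7,0],
    [-0.1,0.1,1.0,0,0.7,0],
    [-0.2,0,1.0,0,0.7,0],
    [-0.2,0,1.0,0,0.7,0],
  ],
)

```text
time: 13.92
position: [0.5911, -0.0132, 0.1054]
tcp_rot: [-3.142, 0.025, 1.497]
force: [-0.5, 2.3, 6.3]
gripper_width: 0.0595
```

```bash
python3 - <<'E'
from plan import *
c=cur()
print(w2c(c[:3,3])-w2c(lockT(0,0,0)[:3,3]))
E
```

```text
t 13.93 pos [ 0.5911 -0.0132  0.1054] rpy [-180.      1.45   85.79] F [-0.5  2.3  6.3] w 0.0595 q [-0.2   0.67  0.27  1.73 -0.2   0.77  0.09]
[0.29853547 0.40596495 1.13571691]
```

send_rows(
  plan=[
    [0,0,0.6,0,0.5,0],
    [0,0,0.6,0,0.5,0],
    [0,0,0.6,0,0.4,0],
    [0,0,0,0,0,0],
    [0,0,0,0,0,0],
  ],
)

```text
time: 14.55
position: [0.5911, -0.0137, 0.1047]
tcp_rot: [3.141, 0.001, 1.497]
force: [-1.7, 0.7, 8.6]
gripper_width: 0.0594
```

```bash
python3 - <<'E'
from plan import *
c=cur()
print(w2c(c[:3,3])-w2c(lockT(0,0,0)[:3,3]))
E
```

```text
t 14.55 pos [ 0.5911 -0.0137  0.1047] rpy [1.7998e+02 8.0000e-02 8.5770e+01] F [-1.7  0.7  8.6] w 0.0594 q [-0.17  0.66  0.25  1.73 -0.22  0.77  0.12]
[ 0.34446819 -0.08743665  0.44147666]
```

send_rows(
  plan=[
    [0,0,0,0,0,0],
    [0,0,0,0,0,0],
    [0,0,0,0,0,0],
    [0,0,-4,0,0,0],
    [0,0,-10,0,0,0],
  ],
  claw=0.23,
)

```text
time: 15.18
position: [0.5906, -0.0132, 0.1176]
tcp_rot: [-3.14, 0.002, 1.497]
force: [0.3, -0.5, -0.3]
gripper_width: 0.0712
```

send_rows(
  plan=[
    [0,0,-10,0,0,0],
    [-3,0,-10,0,0,0],
    [-3,0,0,0,0,0],
    [-3,0,0,0,0,0],
    [-3,0,0,0,0,0],
  ],
  claw=1,
)

```text
time: 15.8
position: [0.5898, -0.0254, 0.1372]
tcp_rot: [-3.141, 0.002, 1.497]
force: [-0.9, 0.8, 0.4]
gripper_width: 0.0265
```

```bash
python3 - <<'E'
from plan import *
c=cur()
s=shot('scene');crop(s,245,150,325,230,8,'s8.png')
t=shot('top');crop(t,215,130,325,235,6,'t8.png')
c=cur()
print(w2c(c[:3,3]))
E
```

```text
t 15.8 pos [ 0.5898 -0.0254  0.1372] rpy [-1.7994e+02  1.1000e-01  8.5780e+01] F [-0.9  0.8  0.4] w 0.0265 q [-0.16  0.62  0.27  1.71 -0.21  0.84  0.12]
t 15.9 pos [ 0.5898 -0.0258  0.1372] rpy [-1.7995e+02  1.3000e-01  8.5740e+01] F [-0.2  0.1 -0.8] w 0.0187 q [-0.16  0.62  0.27  1.71 -0.21  0.84  0.12]
[-61.97988365 -42.24515934 137.23335979]
```

View pics/s8.png

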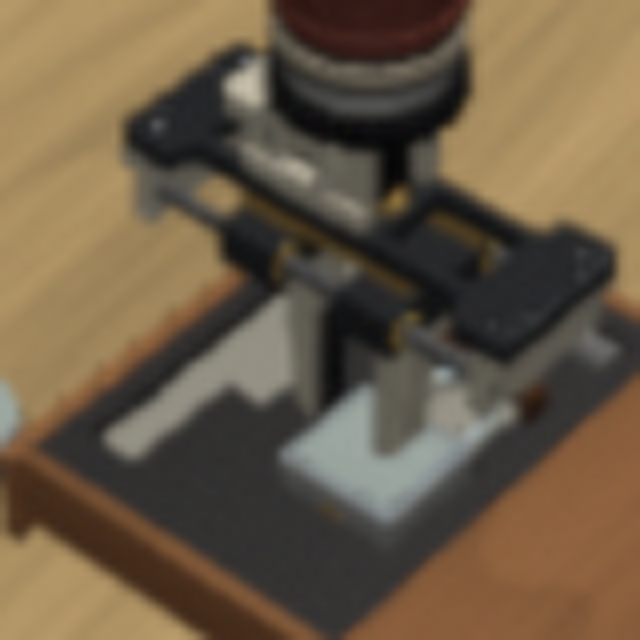

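Padlock sits low with the shackle under the bar. Pressing at lock_pinch with shut fingers.

send_rows(
  plan=[
    [0,0,6,0,0,0],
    [0,0,6,0,0,0],
    [0,0,6,0,0,0],
    [0,0,3,0,0,0],
    [0,0,1.5,0,0,0],
  ],
)

```text
time: 16.52
position: [0.59, -0.0251, 0.1147]
tcp_rot: [-3.141, 0.002, 1.497]
force: [0.8, 0.3, 0.3]
gripper_width: 0.0006
```

send_rows(
  plan=[
    [0,0,0.6,0,0,0],
    [0,0,0.6,0,0,0],
    [0,0,0.6,0,0,0],
    [0,0,0,0,0,0],
    [0,0,0,0,0,0],
  ],
)

```text
time: 17.15
position: [0.5902, -0.0252, 0.1144]
tcp_rot: [3.141, 0.001, 1.497]
force: [-1.6, 0.1, 5.6]
gripper_width: 0.0002
```

send_rows(
  plan=[
    [0,0,0.6,0,0,0],
    [0,0,0.6,0,0,0],
    [0,0,0.6,0,0,0],
    [0,0,0,0,0,0],
    [0,0,0,0,0,0],
  ],
)

```text
time: 17.77
position: [0.5902, -0.0252, 0.1143]
tcp_rot: [3.14, 0.001, 1.497]
force: [-5.3, 0.4, 14.2]
gripper_width: 0.0006
```

send_rows(
  plan=[
    [0,0,0.5,0,0,0],
    [0,0,0.5,0,0,0],
    [0,0,0,0,0,0],
    [0,0,0,0,0,0],
    [0,0,0,0,0,0],
  ],
)

```text
time: 18.4
position: [0.5902, -0.0252, 0.1143]
tcp_rot: [3.14, 0.001, 1.497]
force: [-6.7, 0.8, 20.3]
gripper_width: 0.0002
```

send_rows(
  plan=[
    [0,0,0.6,0,0,0],
    [0,0,0.6,0,0,0],
    [0,0,0,0,0,0],
    [0,0,0,0,0,0],
    [0,0,0,0,0,0],
  ],
)

```text
time: 19.02
position: [0.5902, -0.0252, 0.1143]
tcp_rot: [3.14, 0.0, 1.497]
force: [-8.1, 1.4, 26.0]
gripper_width: 0.0005
```

send_rows(
  plan=[
    [0,0,-10,0,0,0],
    [0,0,-20,0,0,0],
    [0,0,-30,0,0,0],
    [-40,0,-30,0,0,0],
    [-40,0,-10,0,0,0],
  ],
)

```text
time: 19.65
position: [0.5855, -0.1055, 0.2115]
tcp_rot: [3.137, 0.002, 1.499]
force: [1.0, 0.3, 0.1]
gripper_width: 0.0003
```

send_rows(
  plan=[
    [-40,0,0,0,0,0],
    [-40,0,0,0,0,0],
    [-40,0,0,0,0,0],
    [-40,0,0,0,0,0],
    [-30,0,0,0,0,0],
  ],
  claw=0.2,
)

```text
time: 20.27
position: [0.5697, -0.2966, 0.2095]
tcp_rot: [-3.141, 0.003, 1.495]
force: [-0.2, 0.2, 1.1]
gripper_width: 0.046
```

```bash
python3 - <<'E'
from plan import *
s=shot('scene');crop(s,245,150,325,230,8,'s9.png')
t=shot('top');crop(t,215,130,325,235,6,'t9.png');cv2.imwrite('pics/t9f.png',t)
c=cur()
E
```

```text
t 20.38 pos [ 0.5683 -0.2996  0.2095] rpy [-179.94    0.33   85.38] F [ 0.8 -0.3 -0.2] w 0.0538 q [ 0.28  0.62  0.3   1.47 -0.19  1.08  0.53]
```

View pics/s9.png

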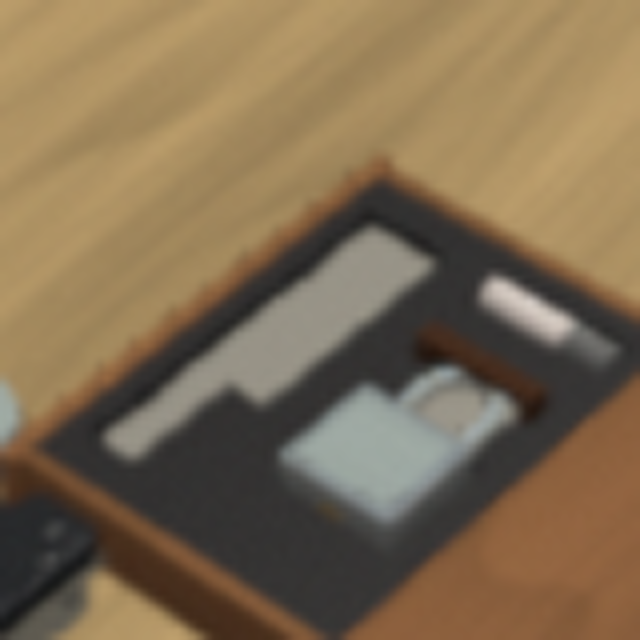

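View pics/t9.png

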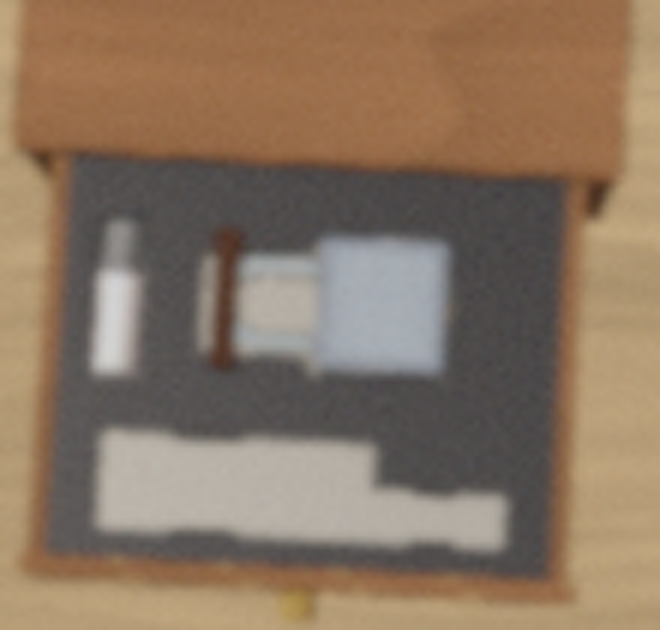

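```bash
python3 - <<'E'
from plan import *
from obj import *
t=cv2.imread('pics/top0.png');s=cv2.imread('pics/scene0.png')
for n,im,lim in(('top',t,(372,195,415,270)),('scene',s,(168,240,215,300))):
    z=.012 if n=='top' else .012
    w=combpose(n,im,lim,z)*1000
    d0=np.radians(163);
    for it in range(4):
        ux=np.array([np.cos(d0),np.sin(d0)]);uy=np.array([-ux[1],ux[0]])
        a=w@ux;b=w@uy; a-=0
        lo,hi=a.min(),a.max(); P=[]
        for x in np.arange(lo+8,hi-8,2):
            m=abs(a-x)<1; P.append((x,b[m].max()))
        P=np.array(P); 
        k,c=np.polyfit(P[:,0],P[:,1],1); d0+=np.arctan(k)
    ux=np.array([np.cos(d0),np.sin(d0)]);uy=np.array([-ux[1],ux[0]]);a=w@ux;b=w@uy
    ca=(a.min()+a.max())/2; cb=(b.min()+b.max())/2
    print(n,np.degrees(d0),np.ptp(a),np.ptp(b),ca*ux+cb*uy,'resid',np.std(P[:,1]-k*P[:,0]-c))
E
```

```text
top 164.02016549026015 175.52809518681966 38.61098896589064 [ 447.29443784 -340.59498824] resid 0.3739207364957948
scene 163.91387612085762 180.64105018727594 40.156854460274616 [ 450.90527634 -345.24523008] resid 0.34797275343735856
```

```bash
python3 - <<'E'
from plan import *
c=cur()
o,C=rows(c,down(.4427,-.3413,.08,164),10);show(o)
E
```

```text
t 20.38 pos [ 0.5683 -0.2996  0.2095] rpy [-179.94    0.33   85.38] F [ 0.8 -0.3 -0.2] w 0.0538 q [ 0.28  0.62  0.3   1.47 -0.19  1.08  0.53]
[[-5.1, -12.2, 13.0, -0.0, 0.0, -7.9], [-3.4, -12.7, 13.0, -0.1, 0.0, -7.8], [-1.6, -13.1, 12.9, 0.0, 0.1, -7.9], [0.2, -13.2, 13.0, -0.0, -0.0, -7.8], [2.0, -13.1, 13.0, -0.0, 0.0, -7.9]]
[[3.7, -12.7, 12.9, -0.1, 0.0, -7.9], [5.5, -12.0, 13.0, -0.0, 0.1, -7.8], [7.0, -11.2, 13.0, -0.0, -0.0, -7.9], [8.5, -10.2, 12.9, -0.1, 0.0, -7.9], [9.8, -8.9, 12.9, 0.0, 0.0, -7.8]]
```

send_rows(
  plan=[
    [-5.1,-12.2,13.0,0,0,-7.9],
    [-3.4,-12.7,13.0,0,0,-7.8],
    [-1.6,-13.1,12.9,0,0,-7.9],
    [0.2,-13.2,13.0,0,0,-7.8],
    [2.0,-13.1,13.0,0,0,-7.9],
  ],
)

```text
time: 21.0
position: [0.508, -0.3136, 0.1444]
tcp_rot: [-3.141, 0.001, 2.19]
force: [1.0, 0.3, -0.6]
gripper_width: 0.0742
```

send_rows(
  plan=[
    [3.7,-12.7,12.9,0,0,-7.9],
    [5.5,-12.0,13.0,0,0,-7.8],
    [7.0,-11.2,13.0,0,0,-7.9],
    [8.5,-10.2,12.9,0,0,-7.9],
    [9.8,-8.9,12.9,0,0,-7.8],
  ],
)

```text
time: 21.62
position: [0.4455, -0.3353, 0.08]
tcp_rot: [-3.141, 0.001, 2.875]
force: [-0.5, -0.4, 0.4]
gripper_width: 0.0744
```

send_rows(
  plan=[
    [0,0,0,0,0,0],
    [0,0,0,0,0,0],
    [0,0,0,0,0,0],
    [0,0,0,0,0,0],
    [0,0,0,0,0,0],
  ],
)

```text
time: 22.25
position: [0.4454, -0.3366, 0.0805]
tcp_rot: [-3.14, 0.001, 2.869]
force: [-0.8, 0.4, -0.4]
gripper_width: 0.0742
```

```bash
python3 - <<'E'
from plan import *
c=cur();s=shot('scene');crop(s,150,220,240,310,7,'s10.png')
t=shot('top');crop(t,360,190,430,270,7,'t10.png')
o,C=rows(c,down(.4427,-.3413,.006,164),5);show(o)
E
```

```text
t 22.25 pos [ 0.4454 -0.3366  0.0805] rpy [-1.7989e+02  4.0000e-02  1.6439e+02] F [-0.8  0.4 -0.4] w 0.0742 q [ 0.68  0.65 -0.11  1.84  0.11  0.66  1.8 ]
[[0.3, -1.0, 14.9, -0.0, 0.0, 0.1], [0.2, -1.0, 14.9, -0.0, 0.0, 0.1], [0.3, -1.1, 14.9, -0.1, 0.0, 0.0], [0.3, -1.0, 14.9, 0.0, 0.0, 0.1], [0.3, -1.1, 14.9, -0.0, 0.0, 0.1]]
```

View pics/s10.png

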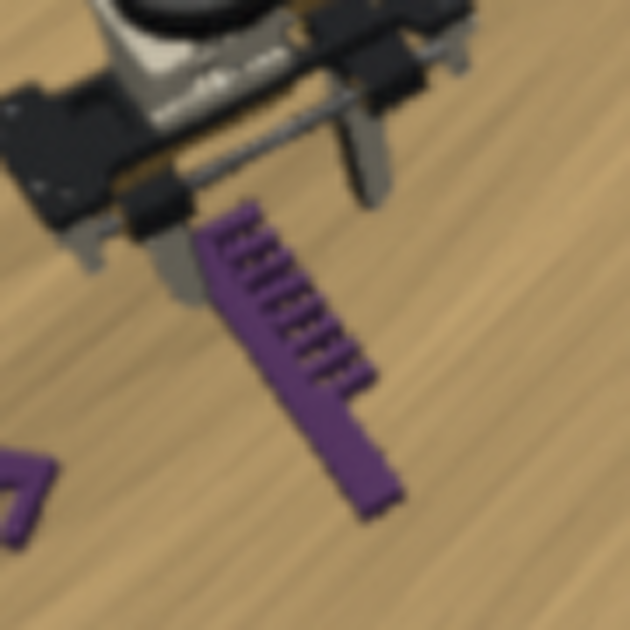

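View pics/t10.png

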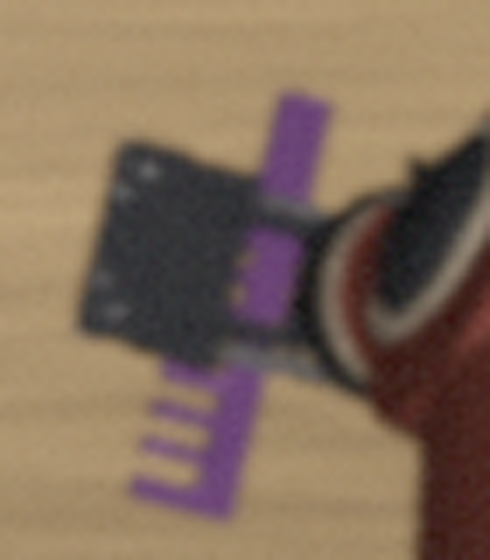

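send_rows(
  plan=[
    [0.3,-1.0,14.9,0,0,0.1],
    [0.3,-1.0,14.9,0,0,0.1],
    [0.3,-1.0,14.9,0,0,0.1],
    [0.3,-1.0,14.9,0,0,0],
    [0.2,-1.1,14.9,0,0,0.1],
  ],
  squeeze=30,
)

```text
time: 22.98
position: [0.4421, -0.3414, 0.0045]
tcp_rot: [-3.14, -0.0, 2.862]
force: [0.0, -0.9, 0.2]
gripper_width: 0.0747
```

send_rows(
  plan=[
    [0,0,0,0,0,0],
    [0,0,0,0,0,0],
    [0,0,0,0,0,0],
    [0,0,0,0,0,0],
    [0,0,0,0,0,0],
  ],
)

```text
time: 23.6
position: [0.4424, -0.3415, 0.0061]
tcp_rot: [-3.14, 0.001, 2.862]
force: [-0.7, -1.1, -0.5]
gripper_width: 0.0747
```

send_rows(
  plan=[
    [0,0,0,0,0,0],
    [0,0,0,0,0,0],
    [0,0,0,0,0,0],
    [0,0,0,0,0,0],
    [0,0,0,0,0,0],
  ],
  claw=1,
)

```text
time: 24.22
position: [0.4423, -0.3414, 0.0058]
tcp_rot: [-3.14, 0.0, 2.862]
force: [-0.9, 0.1, -0.8]
gripper_width: 0.0413
```

```bash
python3 - <<'E'
from plan import *
c=cur();s=shot('scene');crop(s,150,220,240,310,7,'s11.png')
E
```

```text
t 24.23 pos [ 0.4423 -0.3414  0.0058] rpy [-1.7990e+02  2.0000e-02  1.6399e+02] F [-0.9  0.1 -0.8] w 0.0413 q [ 0.67  0.77 -0.09  1.88  0.13  0.5   1.79]
```

View pics/s11.png

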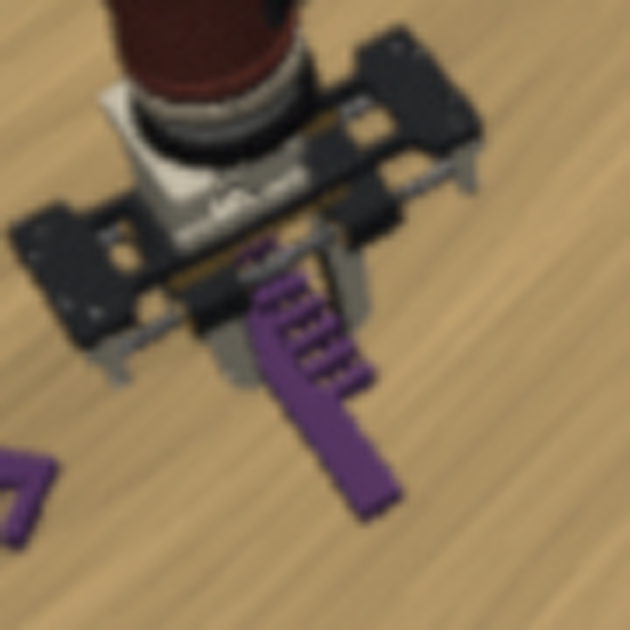

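```bash
cat >> plan.py <<'E'
def combT(h0,dx=0,dy=0,g=5.,hg=6.):
    return down(*c2w(-145+dx,g+dy,92+hg+h0),np.degrees(CH[2])+90)
E
python3 - <<'E'
from plan import *
c=cur()
up=c.copy();up[2,3]+=.13
o,C=rows(c,up,5);show(o)
o,C=rows(C,combT(45),10);show(o)
E
```

```text
t 24.27 pos [ 0.4423 -0.3413  0.0057] rpy [-1.7990e+02  1.0000e-02  1.6399e+02] F [-0.8  0.2  0.3] w 0.0413 q [ 0.67  0.77 -0.09  1.88  0.13  0.5   1.79]
[[-0.0, -0.0, -26.0, 0.0, 0.0, 0.0], [-0.0, -0.1, -26.0, 0.0, 0.0, 0.0], [-0.0, -0.0, -26.0, 0.0, 0.0, 0.0], [-0.0, -0.1, -26.0, 0.0, 0.0, 0.0], [-0.0, -0.0, -26.0, 0.0, 0.0, 0.0]]
[[3.6, 37.3, -0.8, -0.0, 0.0, 7.8], [8.6, 36.5, -0.8, -0.0, 0.0, 7.9], [13.6, 35.0, -0.8, -0.0, 0.0, 7.8], [18.2, 32.8, -0.8, -0.0, 0.0, 7.8], [22.5, 30.0, -0.8, -0.0, 0.0, 7.8]]
[[26.3, 26.8, -0.8, -0.0, 0.1, 7.9], [29.8, 22.8, -0.7, -0.0, -0.0, 7.8], [32.6, 18.6, -0.7, -0.1, -0.0, 7.8], [34.8, 13.9, -0.7, 0.0, -0.0, 7.9], [36.4, 9.1, -0.8, 0.0, -0.0, 7.8]]
```

send_rows(
  plan=[
    [0,0,-26,0,0,0],
    [0,0,-26,0,0,0],
    [0,0,-26,0,0,0],
    [0,0,-26,0,0,0],
    [0,0,-26,0,0,0],
  ],
)

```text
time: 24.9
position: [0.442, -0.341, 0.1365]
tcp_rot: [-3.14, -0.0, 2.862]
force: [-0.0, -0.2, -1.0]
gripper_width: 0.041
```

send_rows(
  plan=[
    [3.6,37.3,-0.8,0,0,7.8],
    [8.6,36.5,-0.8,0,0,7.9],
    [13.6,35.0,-0.8,0,0,7.8],
    [18.2,32.8,-0.8,0,0,7.8],
    [22.5,30.0,-0.8,0,0,7.8],
  ],
)

```text
time: 25.52
position: [0.4764, -0.1554, 0.1394]
tcp_rot: [-3.14, 0.001, 2.175]
force: [-0.7, 0.4, -1.3]
gripper_width: 0.0412
```

send_rows(
  plan=[
    [26.3,26.8,-0.8,0,0,7.9],
    [29.8,22.8,-0.7,0,0,7.8],
    [32.6,18.6,-0.7,0,0,7.8],
    [34.8,13.9,-0.7,0,0,7.9],
    [36.4,9.1,-0.8,0,0,7.8],
  ],
)

```text
time: 26.15
position: [0.5105, 0.029, 0.1427]
tcp_rot: [-3.141, 0.002, 1.491]
force: [0.3, 0.1, 0.3]
gripper_width: 0.0413
```

send_rows(
  plan=[
    [0,0,0,0,0,0],
    [0,0,0,0,0,0],
    [0,0,0,0,0,0],
    [0,0,0,0,0,0],
    [0,0,0,0,0,0],
  ],
)

```text
time: 26.78
position: [0.5106, 0.027, 0.1429]
tcp_rot: [-3.142, 0.002, 1.494]
force: [1.1, -0.4, -0.6]
gripper_width: 0.0415
```

```bash
python3 - <<'E'
from plan import *
c=cur();s=shot('scene');crop(s,235,140,335,240,7,'s12.png');cv2.imwrite('pics/s12f.png',s)
t=shot('top');crop(t,215,150,325,255,7,'t12.png');cv2.imwrite('pics/t12f.png',t)
c=cur();print(w2c(c[:3,3])-w2c(combT(45)[:3,3]))
E
```

```text
t 26.77 pos [0.5106 0.027  0.1429] rpy [-1.800e+02  1.000e-01  8.562e+01] F [ 1.1 -0.4 -0.6] w 0.0415 q [-0.3   0.51  0.29  1.92 -0.21  0.74  0.04]
t 26.88 pos [0.5106 0.0273 0.1428] rpy [-1.800e+02  1.000e-01  8.566e+01] F [-0.6  0.6 -0.4] w 0.0416 q [-0.3   0.51  0.29  1.92 -0.21  0.74  0.04]
[ 0.06996093 -0.22505335 -0.17357701]
```

View pics/s12.png

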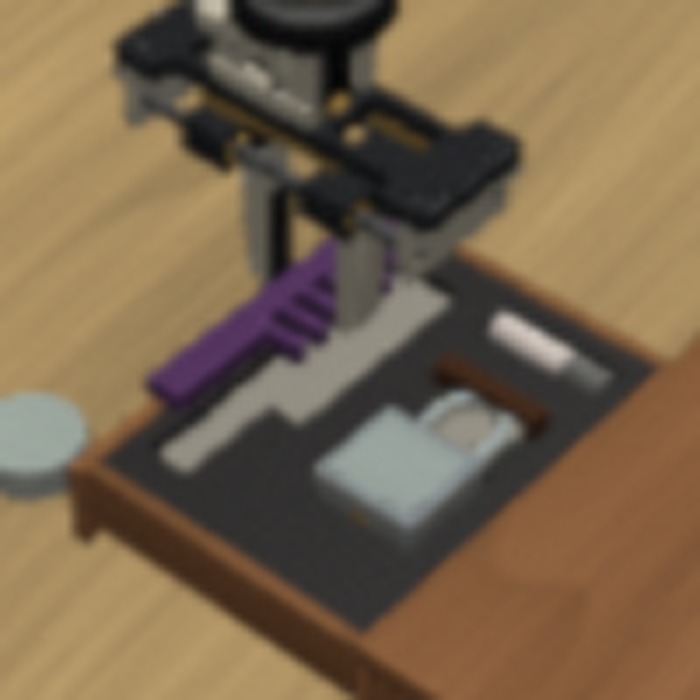

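View pics/t12.png

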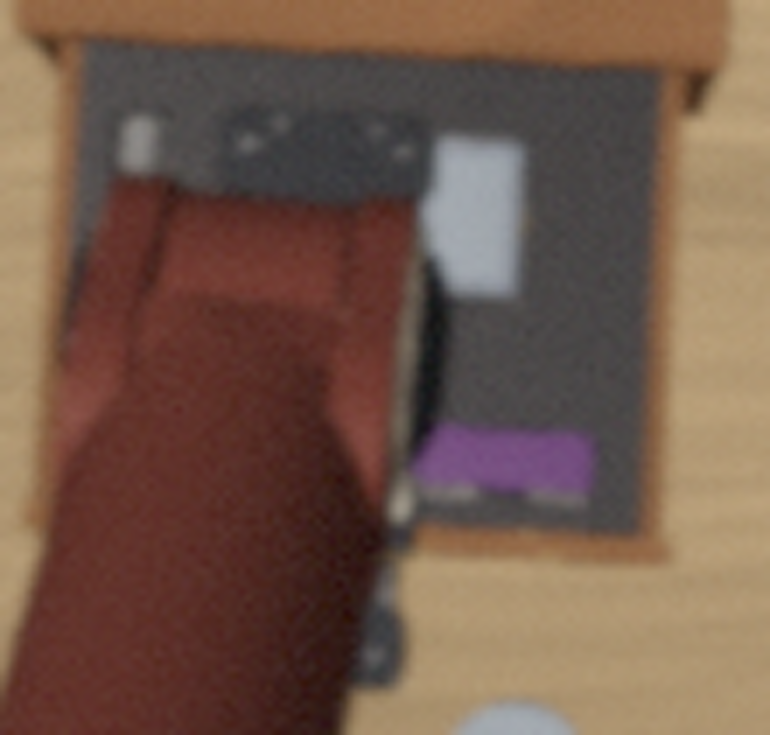

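```bash
python3 - <<'E'
from plan import *
c=T([.5106,.0273,.1428],np.radians([180,.1,85.66]))
B=c[:3,:3]@np.diag([1,-1,-1.])
for p in((-90,21,12),(-90,-1,12),(-90,21,0),(-90,-1,0),(-40,21,12),(-40,-1,12)):
    w=c[:3,3]+B@(np.array(p)-[5,0,6])/1000
    print(p,'top',((proj('top',w)-[215,150]+.5)*7).round(1),'scene',((proj('scene',w)-[235,140]+.5)*7).round(1))
for n,lim in(('t12f',(215,150,325,255)),('s12f',(235,140,300,205))):
    im=cv2.imread(f'pics/{n}.png');x0,y0,x1,y1=lim;k=7
    cc=cv2.resize(im[y0:y1,x0:x1],None,fx=k,fy=k,interpolation=cv2.INTER_CUBIC)
    hsv=cv2.cvtColor(cc,cv2.COLOR_BGR2HSV)
    m=((hsv[:,:,0]>122)&(hsv[:,:,0]<165)&(hsv[:,:,1]>70)).astype(np.uint8)
    cs,_=cv2.findContours(m,0,cv2.CHAIN_APPROX_NONE);q=max(cs,key=cv2.contourArea)
    print(n,cv2.approxPolyDP(q,4,True)[:,0].tolist())
E
```

```text
(-90, 21, 12) top [588.7 493.5] scene [147.2 373.2]
(-90, -1, 12) top [592.  433.5] scene [181.8 395. ]
(-90, 21, 0) top [587.9 494.8] scene [148.4 391.6]
(-90, -1, 0) top [591.1 435.5] scene [182.8 413.5]
(-40, 21, 12) top [452.2 485.9] scene [220.3 317.8]
(-40, -1, 12) top [455.6 425.9] scene [254.7 338.7]
t12f [[414, 457], [416, 472], [428, 479], [461, 479], [514, 492], [530, 485], [587, 488], [595, 450], [578, 433], [424, 422], [426, 436]]
s12f [[333, 243], [327, 242], [302, 263], [279, 268], [259, 297], [155, 374], [155, 391], [169, 405], [182, 408], [262, 347], [297, 356], [305, 339], [319, 338], [332, 310]]
```

send_rows(
  plan=[
    [0.1,0,7,0,0,0],
    [0.1,0,7,0,0,0],
    [0,0,7,0,0,0],
    [0,0,7,0,0,0],
    [0,0,6.5,0,0,0],
  ],
)

```text
time: 27.5
position: [0.5106, 0.0278, 0.1077]
tcp_rot: [-3.141, 0.002, 1.496]
force: [1.4, -0.4, -0.9]
gripper_width: 0.0411
```

send_rows(
  plan=[
    [0,0,0,0,0,0],
    [0,0,0,0,0,0],
    [0,0,0,0,0,0],
    [0,0,0,0,0,0],
    [0,0,0,0,0,0],
  ],
)

```text
time: 28.12
position: [0.5107, 0.0279, 0.1084]
tcp_rot: [3.141, 0.002, 1.496]
force: [0.2, 1.1, -0.8]
gripper_width: 0.0413
```

```bash
python3 - <<'E'
from plan import *
c=cur();s=shot('scene');crop(s,235,140,335,240,7,'s13.png');cv2.imwrite('pics/s13f.png',s)
t=shot('top');crop(t,215,150,325,255,7,'t13.png')
print(w2c(c[:3,3])-w2c(combT(0)[:3,3]))
E
```

```text
t 28.12 pos [0.5107 0.0279 0.1084] rpy [1.7999e+02 1.0000e-01 8.5690e+01] F [ 0.2  1.1 -0.8] w 0.0413 q [-0.28  0.56  0.27  1.95 -0.23  0.65  0.06]
[ 0.12252434  0.32254079 10.43302654]
```

View pics/s13.png

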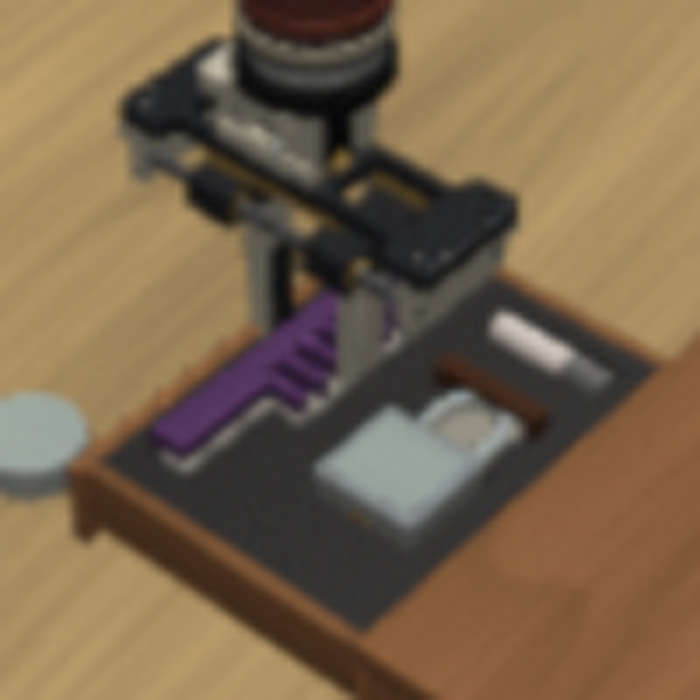

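View pics/t13.png

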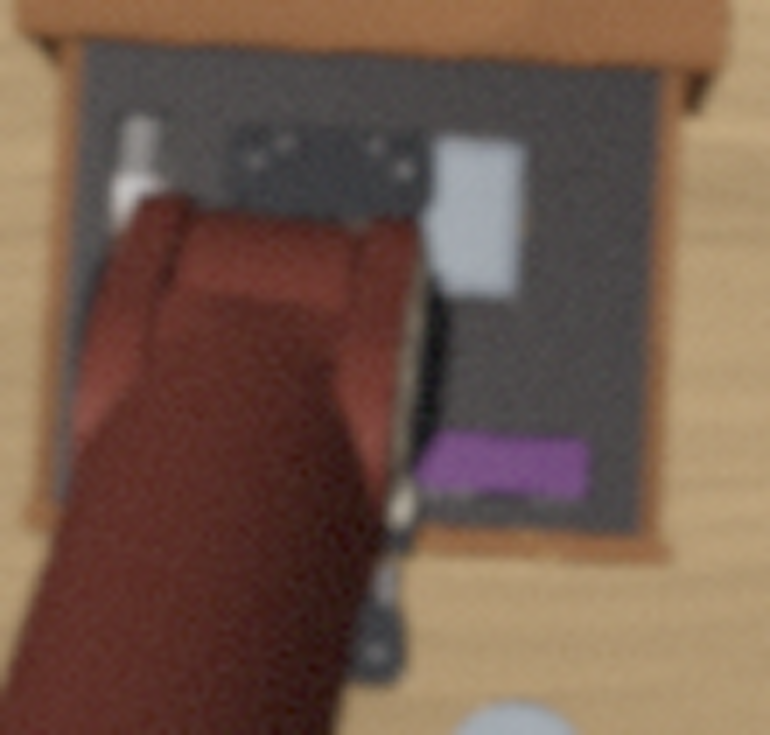

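```bash
python3 - <<'E'
from plan import *
for y in (-88,-90,-91.5):
  for x in(-166,-144): print(x,y,((proj('top',c2w(x,y,114))-[215,150]+.5)*7).round(1),((proj('scene',c2w(x,y,114))-[235,140]+.5)*7).round(1))
im=cv2.imread('pics/t13.png');k=7
for im,nm in((im,'t'),(cv2.imread('pics/s13.png'),'s')):
    hsv=cv2.cvtColor(im,cv2.COLOR_BGR2HSV)
    m=((hsv[:,:,0]>122)&(hsv[:,:,0]<165)&(hsv[:,:,1]>60)).astype(np.uint8)
    cs,_=cv2.findContours(m,0,cv2.CHAIN_APPROX_NONE);q=max(cs,key=cv2.contourArea)
    print(nm,cv2.approxPolyDP(q,4,True)[:,0].tolist())
E
```

```text
-166 -88 [580.3 496.8] [154.1 423.7]
-144 -88 [583.4 438.7] [188.1 445.5]
-166 -90 [585.6 497.1] [151.2 426. ]
-144 -90 [588.7 439. ] [185.2 447.8]
-166 -91.5 [589.6 497.3] [149.  427.7]
-144 -91.5 [592.7 439.2] [183.  449.6]
t [[413, 464], [421, 483], [444, 489], [565, 497], [589, 492], [588, 445], [568, 435], [436, 428], [429, 431]]
s [[337, 289], [327, 288], [286, 314], [267, 339], [159, 418], [150, 429], [151, 442], [184, 454], [263, 394], [275, 394], [299, 407], [309, 390], [323, 386], [332, 368]]
```

send_rows(
  plan=[
    [0,0,1.3,0,0,0],
    [0,0,1.3,0,0,0],
    [0,0,1.3,0,0,0],
    [0,0,1.3,0,0,0],
    [0,0,1.2,0,0,0],
  ],
)

```text
time: 28.85
position: [0.5106, 0.0278, 0.1018]
tcp_rot: [-3.141, 0.002, 1.496]
force: [-1.2, 0.2, 1.0]
gripper_width: 0.0412
```

```bash
python3 - <<'E'
from plan import *
c=cur();print(w2c(c[:3,3])-w2c(combT(0)[:3,3]))
s=shot('scene');crop(s,235,140,335,240,7,'s14.png')
E
```

```text
t 28.85 pos [0.5106 0.0278 0.1018] rpy [-1.7999e+02  1.0000e-01  8.5690e+01] F [-1.2  0.2  1. ] w 0.0412 q [-0.28  0.57  0.27  1.96 -0.24  0.64  0.07]
[0.0425613  0.29566656 3.8191598 ]
```

View pics/s14.png

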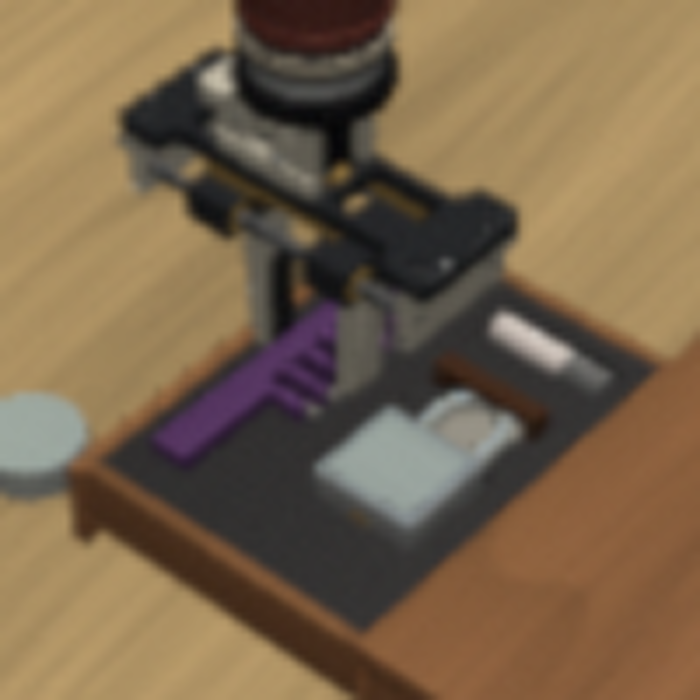

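send_rows(
  plan=[
    [0,0,0,0,0,0],
    [0,0,0,0,0,0],
    [0,0,0,0,0,0],
    [0,0,-5,0,0,0],
    [0,0,-10,0,0,0],
  ],
  claw=0.35,
)

```text
time: 29.52
position: [0.5105, 0.0278, 0.1172]
tcp_rot: [-3.141, 0.002, 1.496]
force: [-0.5, 0.4, -0.6]
gripper_width: 0.0605
```

send_rows(
  plan=[
    [0,0,-10,0,0,0],
    [10,-0.5,-5,0,0,0],
    [10,-0.5,0,0,0,0],
    [10,-0.5,0,0,0,0],
    [9,-0.5,0,0,0,0],
  ],
  claw=1,
)

```text
time: 30.15
position: [0.5113, 0.0681, 0.1315]
tcp_rot: [-3.141, 0.002, 1.497]
force: [0.3, -0.3, 0.5]
gripper_width: 0.015
```

```bash
python3 - <<'E'
from plan import *
t=shot('top');crop(t,215,150,325,255,7,'t15.png')
s=shot('scene');crop(s,235,140,335,240,7,'s15.png')
c=cur();print(w2c(c[:3,3]))
E
```

```text
t 30.25 pos [0.5114 0.0687 0.1314] rpy [-1.7995e+02  7.0000e-02  8.5840e+01] F [ 0.8 -0.  -0.8] w 0.0071 q [-0.37  0.53  0.29  1.92 -0.22  0.72 -0.03]
[-147.2998617    46.12917819  131.44082873]
```

View pics/s15.png

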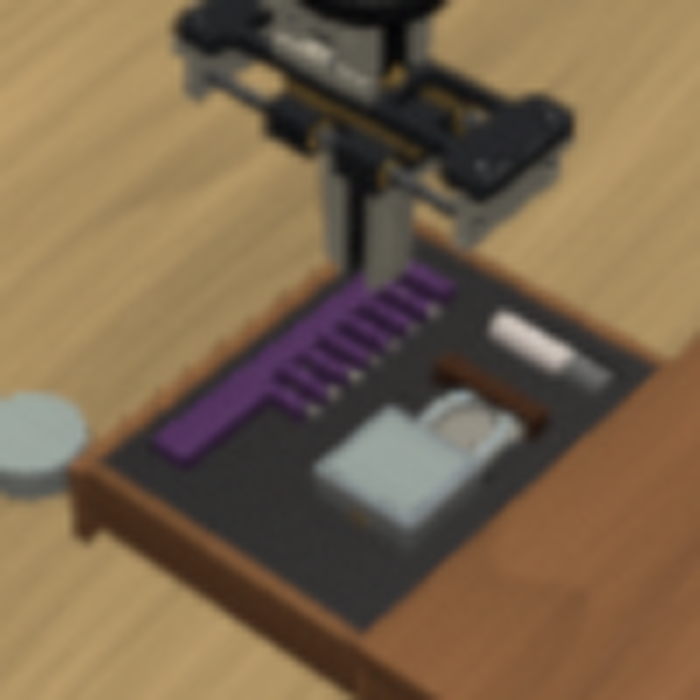

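send_rows(
  plan=[
    [-1,0,6,0,0,0],
    [-1,0,6,0,0,0],
    [0,0,6,0,0,0],
    [0,0,4,0,0,0],
    [0,0,1.5,0,0,0],
  ],
)

```text
time: 30.88
position: [0.5113, 0.0648, 0.108]
tcp_rot: [-3.141, 0.002, 1.495]
force: [-1.6, -0.3, 3.0]
gripper_width: 0.0004
```

send_rows(
  plan=[
    [0,0,0.6,0,0,0],
    [0,0,0.6,0,0,0],
    [0,0,0.6,0,0,0],
    [0,0,0.6,0,0,0],
    [0,0,0,0,0,0],
  ],
)

```text
time: 31.5
position: [0.5116, 0.0649, 0.107]
tcp_rot: [3.141, 0.001, 1.495]
force: [-2.6, 0.0, 7.8]
gripper_width: 0.0003
```

send_rows(
  plan=[
    [0,0,0.6,0,0,0],
    [0,0,0.6,0,0,0],
    [0,0,0.6,0,0,0],
    [0,0,0,0,0,0],
    [0,0,0,0,0,0],
  ],
)

```text
time: 32.12
position: [0.5116, 0.065, 0.106]
tcp_rot: [3.141, 0.001, 1.496]
force: [-3.6, 0.8, 13.3]
gripper_width: 0.0004
```

send_rows(
  plan=[
    [0,0,0.6,0,0,0],
    [0,0,0.6,0,0,0],
    [0,0,0.6,0,0,0],
    [0,0,0,0,0,0],
    [0,0,0,0,0,0],
  ],
)

```text
time: 32.75
position: [0.5119, 0.065, 0.1054]
tcp_rot: [3.14, 0.0, 1.495]
force: [-5.1, 0.8, 21.0]
gripper_width: 0.0009
```

send_rows(
  plan=[
    [0,0,0.6,0,0,0],
    [0,0,0.6,0,0,0],
    [0,0,0,0,0,0],
    [0,0,0,0,0,0],
    [0,0,0,0,0,0],
  ],
)

```text
time: 33.38
position: [0.5122, 0.0649, 0.1049]
tcp_rot: [3.139, -0.0, 1.495]
force: [-7.5, -0.2, 25.6]
gripper_width: -0.0
```

send_rows(
  plan=[
    [0,-0.3,0.6,0,0,0],
    [0,-0.3,0.6,0,0,0],
    [0,0,0,0,0,0],
    [0,0,0,0,0,0],
    [0,0,0,0,0,0],
  ],
)

```text
time: 34.0
position: [0.5122, 0.0649, 0.1047]
tcp_rot: [3.138, -0.001, 1.495]
force: [-8.1, 0.4, 30.0]
gripper_width: 0.0003
```

```bash
python3 - <<'E'
from plan import *
c=cur();print(w2c(c[:3,3]))
o,C=rows(c,down(*c2w(-155,-60,125),85.7),5);show(o)
E
```

```text
t 34.0 pos [0.5122 0.0649 0.1047] rpy [ 1.7977e+02 -4.0000e-02  8.5670e+01] F [-8.1  0.4 30. ] w 0.0003 q [-0.35  0.57  0.27  1.95 -0.24  0.65 -0.  ]
[-146.15301297   42.39034622  104.72693658]
[[-20.5, -1.7, -4.1, 0.0, -0.0, -0.0], [-20.5, -1.8, -4.1, 0.1, -0.0, -0.0], [-20.4, -1.7, -4.0, 0.0, -0.0, -0.0], [-20.5, -1.8, -4.1, 0.1, -0.0, -0.0], [-20.5, -1.7, -4.1, 0.0, -0.0, -0.0]]
```

send_rows(
  plan=[
    [0,0,-10,0,0,0],
    [-20,-2,-10,0,0,0],
    [-28,-2,0,0,0,0],
    [-28,-3,0,0,0,0],
    [-26.5,-2,0,0,0,0],
  ],
)

```text
time: 34.62
position: [0.4934, -0.0392, 0.12]
tcp_rot: [-3.141, 0.003, 1.494]
force: [1.1, -0.3, 0.8]
gripper_width: 0.0007
```

send_rows(
  plan=[
    [0,0,4,0,0,0],
    [0,0,4,0,0,0],
    [0,0,3,0,0,0],
    [0,0,2,0,0,0],
    [0,0,0,0,0,0],
  ],
)

```text
time: 35.25
position: [0.4943, -0.036, 0.1069]
tcp_rot: [-3.141, 0.002, 1.497]
force: [-0.8, 0.2, -0.4]
gripper_width: 0.0008
```

```bash
python3 - <<'E'
from plan import *
c=cur();print(w2c(c[:3,3]))
s=shot('scene');crop(s,235,140,335,240,7,'s16.png')
E
```

```text
t 35.25 pos [ 0.4943 -0.036   0.1069] rpy [-1.7999e+02  9.0000e-02  8.5760e+01] F [-0.8  0.2 -0.4] w 0.0008 q [-0.15  0.55  0.26  2.   -0.23  0.63  0.18]
[-156.52428763  -59.55164044  106.94887825]
```

View pics/s16.png

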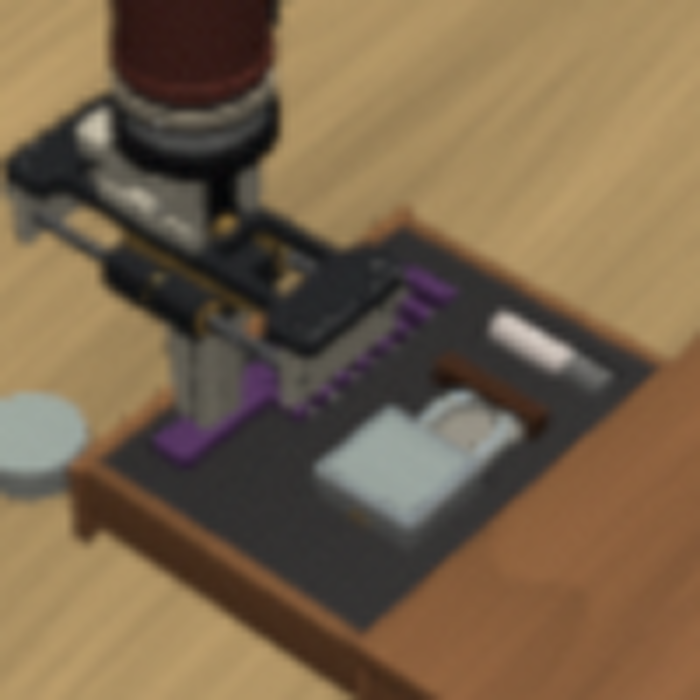

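send_rows(
  plan=[
    [0,0.3,0.6,0,0,0],
    [0,0.3,0.6,0,0,0],
    [0,0,0.6,0,0,0],
    [0,0,0.6,0,0,0],
    [0,0,0,0,0,0],
  ],
)

```text
time: 35.92
position: [0.4952, -0.0366, 0.1059]
tcp_rot: [3.14, 0.001, 1.496]
force: [-2.5, 0.7, 8.8]
gripper_width: 0.0006
```

send_rows(
  plan=[
    [0,0,0.6,0,0,0],
    [0,0,0.6,0,0,0],
    [0,0,0.6,0,0,0],
    [0,0,0,0,0,0],
    [0,0,0,0,0,0],
  ],
)

```text
time: 36.55
position: [0.4952, -0.0368, 0.1043]
tcp_rot: [3.14, 0.001, 1.495]
force: [-2.1, 0.7, 13.0]
gripper_width: 0.0003
```

send_rows(
  plan=[
    [0,0,0.6,0,0,0],
    [0,0,0.6,0,0,0],
    [0,0,0.6,0,0,0],
    [0,0,0,0,0,0],
    [0,0,0,0,0,0],
  ],
)

```text
time: 37.17
position: [0.4952, -0.0368, 0.1042]
tcp_rot: [3.14, 0.0, 1.495]
force: [-5.5, 0.9, 24.3]
gripper_width: 0.0005
```

send_rows(
  plan=[
    [0,0,-10,0,0,0],
    [20,1,-6,0,0,0],
    [28,2,0,0,0,0],
    [28,2,0,0,0,0],
    [28,2,0,0,0,0],
  ],
)

```text
time: 37.8
position: [0.5096, 0.0674, 0.1166]
tcp_rot: [-3.141, 0.002, 1.495]
force: [-0.7, 0.0, -0.2]
gripper_width: 0.0003
```

send_rows(
  plan=[
    [0,0,5,0,0,0],
    [0,0,5,0,0,0],
    [0,0,4,0,0,0],
    [0,0,2,0,0,0],
    [0,0,0,0,0,0],
  ],
)

```text
time: 38.42
position: [0.5092, 0.0648, 0.1042]
tcp_rot: [-3.141, 0.001, 1.492]
force: [-6.6, 0.4, 25.2]
gripper_width: 0.0007
```

send_rows(
  plan=[
    [0,0,0.6,0,0,0],
    [0,0,0.6,0,0,0],
    [0,0,0.6,0,0,0],
    [0,0,0.6,0,0,0],
    [0,0,0,0,0,0],
  ],
)

```text
time: 39.05
position: [0.5092, 0.0649, 0.1041]
tcp_rot: [3.141, -0.001, 1.492]
force: [-12.0, 0.4, 41.7]
gripper_width: 0.0002
```

```bash
python3 - <<'E'
from plan import *
c=cur();print(w2c(c[:3,3]))
E
```

```text
t 39.05 pos [0.5092 0.0649 0.1041] rpy [ 1.7999e+02 -3.0000e-02  8.5510e+01] F [-12.    0.4  41.7] w 0.0002 q [-0.35  0.57  0.27  1.95 -0.24  0.65 -0.  ]
[-149.19276658   42.09989036  104.07175311]
```

send_rows(
  plan=[
    [0,0,-10,0,0,0],
    [-20,-1,-8,0,0,0],
    [-28,-1,0,0,0,0],
    [-28,-2,0,0,0,0],
    [-26,-2,0,0,0,0],
  ],
)

```text
time: 39.67
position: [0.4948, -0.0382, 0.1162]
tcp_rot: [-3.14, 0.003, 1.492]
force: [0.0, 0.6, 0.1]
gripper_width: 0.0006
```

send_rows(
  plan=[
    [0,0,4,0,0,0],
    [0,0,4,0,0,0],
    [0,0,4,0,0,0],
    [0,0,3,0,0,0],
    [0,0,0,0,0,0],
  ],
)

```text
time: 40.3
position: [0.4959, -0.0335, 0.1042]
tcp_rot: [-3.142, -0.0, 1.497]
force: [-6.3, 0.5, 23.1]
gripper_width: 0.0004
```

send_rows(
  plan=[
    [0,0,0.6,0,0,0],
    [0,0,0.6,0,0,0],
    [0,0,0.6,0,0,0],
    [0,0,0.6,0,0,0],
    [0,0,0,0,0,0],
  ],
)

```text
time: 40.92
position: [0.4959, -0.0335, 0.1041]
tcp_rot: [3.141, -0.001, 1.497]
force: [-10.3, 1.7, 39.6]
gripper_width: 0.0002
```

Both ends are rigid at 104.1 mm. Retreating to check.

send_rows(
  plan=[
    [0,0,-10,0,0,0],
    [0,0,-30,0,0,0],
    [-20,0,-40,0,0,0],
    [-50,0,-20,0,0,0],
    [-50,0,0,0,0,0],
  ],
)

```text
time: 41.55
position: [0.4885, -0.1545, 0.2011]
tcp_rot: [3.137, 0.002, 1.499]
force: [-0.5, -1.0, -0.3]
gripper_width: 0.0005
```

send_rows(
  plan=[
    [-50,0,0,0,0,0],
    [-50,0,0,0,0,0],
    [-50,0,0,0,0,0],
    [-20,0,0,0,0,0],
    [0,0,0,0,0,0],
  ],
)

```text
time: 42.18
position: [0.474, -0.3237, 0.1992]
tcp_rot: [-3.141, 0.001, 1.494]
force: [-0.4, 0.7, 0.2]
gripper_width: 0.0003
```

```bash
python3 - <<'E'
from plan import *
from obj import combpose,rectpose
t=shot('top');crop(t,215,130,325,235,7,'t20.png');cv2.imwrite('pics/t20f.png',t)
s=shot('scene');crop(s,235,140,335,240,7,'s20.png');cv2.imwrite('pics/s20f.png',s)
c=cur()
for n,im,lim in(('top',t,(215,190,318,235)),('scene',s,(240,165,312,222))):
    w=combpose(n,im,lim,.104); (x,y,a,b,g)=rectpose(w)
    print(n,w2c([x/1000,y/1000,0]),a,b,g-np.degrees(CH[2]))
k=8;x0,y0=262,160
cc=cv2.resize(t[160:200,255:300],None,fx=k,fy=k,interpolation=cv2.INTER_CUBIC).astype(int)
m=((cc[:,:,0]-cc[:,:,2])>8).astype(np.uint8)
m=cv2.morphologyEx(m,cv2.MORPH_OPEN,np.ones((40,40)))
ys,xs=np.nonzero(m); w=np.array([onz('top',(u+.5)/k-.5+255,(v+.5)/k-.5+160,.114)[:2] for u,v in np.c_[xs,ys][::7]])
x,y,a,b,g=rectpose(w); print('lock',w2c([x/1000,y/1000,0]),a,b,g-np.degrees(CH[2]))
E
```

```text
t 42.27 pos [ 0.4751 -0.3209  0.1993] rpy [-1.7997e+02 -5.0000e-02  8.5880e+01] F [-0.3  0.4 -0.4] w 0.0008 q [ 0.35  0.53  0.32  1.69 -0.2   0.96  0.67]
top [-154.21162714   -1.31889752    0.        ] 179.0079803466797 38.66398620605469 84.02295250644993
scene [-143.75467004   -3.07848479    0.        ] 183.59405517578125 45.501922607421875 89.81031365146946
lock [-62.33585018 -31.84439684   0.        ] 51.87145233154297 56.71699905395508 90.42378563633274
```

View pics/t20.png

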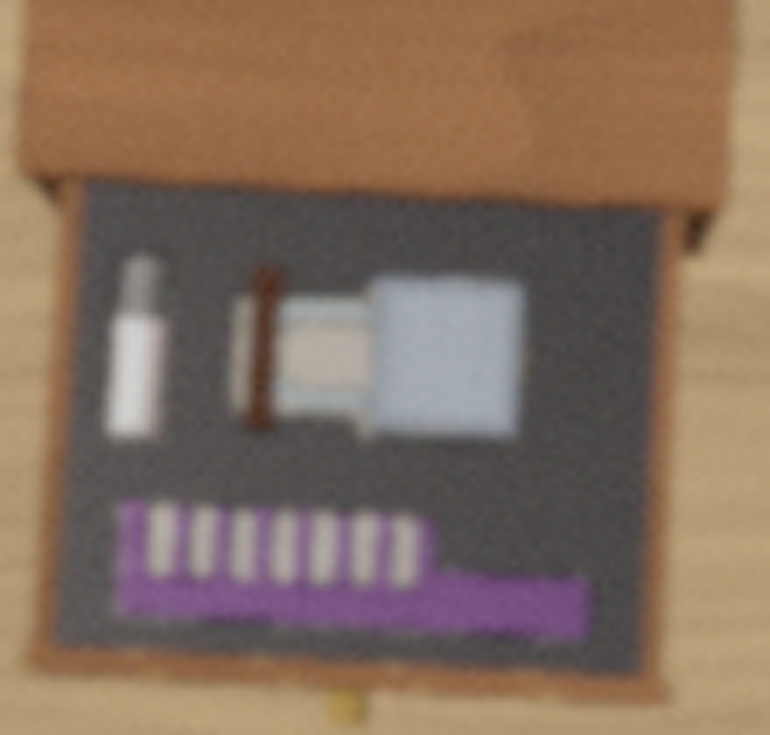

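View pics/s20.png

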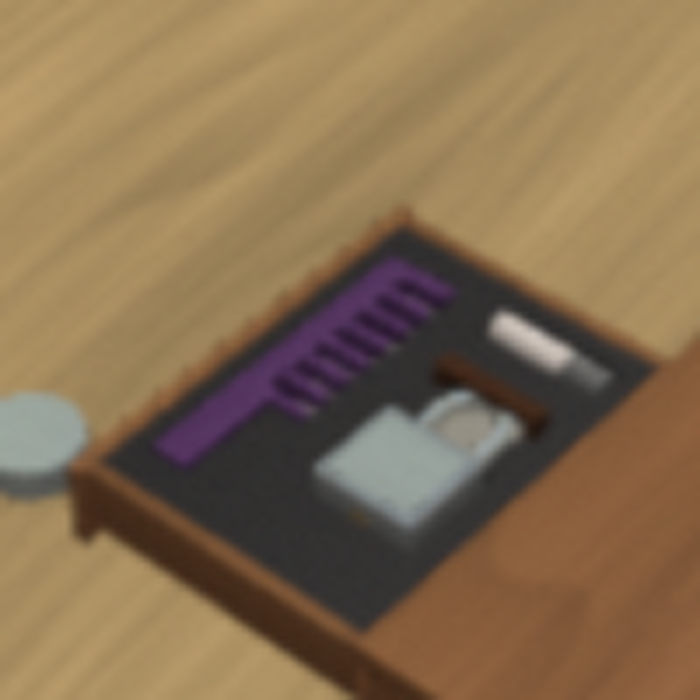

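```bash
python3 -c "
from bench import arm
print(arm.sign_off())"
```

```text
the job is handed in; nothing more can be done
None
```

I put the padlock and the comb in their pockets, pressed them down and handed the job in at about 42 s. No verdict was reported.

- **Padlock:** I gripped it across the body, slid it under the keeper bar 20° nose down, then swung it level. I pressed at lock_pinch with 26 N. It stopped rigidly with its top at 114.3 mm; 114 mm is home. The last top view puts the body about 0.3 mm (x) and 2 mm (y) from its seat, with the shackle under the bar.
- **Comb:** I took the left-most of the two combs. I gripped it across the head, lowered it onto the foam edges, then pressed head, handle, head and handle. Both ends stopped rigidly with the top at 104.1 mm; 104 mm is home. The last two presses reached about 40 N, above the suggested 8–22 N but well under the limits.
- **Other things:** The lip balm looks unmoved in the last pictures. I did not measure the tumbler, saucer, jar or tin at the end. The arm's path kept clear of them, and no unexpected force showed up.
- **A check that disagreed:** The final colour-mask fits of the comb did not match. The top view gave x = -154 mm and the yaw 6° off, which I put down to the mask missing the teeth. The scene view gave x = -143.8 mm, y = -3.1 mm, within 0.2° of square. By eye, both pictures show the comb inside its pocket, which has 1 mm of clearance, so I relied on that and on the rigid stops.

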